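# Stow the rolling stock under the module deck

### The job

Clear the rolling stock away for the night: first flip up the ring pull in the module's deck hatch and lift the hatch wide open by it, then lever up the engine shed's tight roof at the eave with the filling knife and open it. Stand the shunter from the shed and every wagon parked on the bench upright on their wheels in the bay under the hatch. Finish with the shed roof shut, the hatch shut flush with its ring folded down into the recess and the knife back on its cutting mat, and leave the cottage, the water tower and the glue bottle where they stand.

Things in the scene. Friction and masses are not known exactly. Their poses are not given: they have to be found in the camera images.
- module: Plywood layout module fixed to the bench, deck 80 mm above it. Origin: on the bench under the centre of the hatch opening. The deck runs from x = -98 to +122 mm and y = -155 to +220 mm. Its -x side (free edge of the hatch) is towards the robot; at +x lies the hatch hinge and behind it a track with rails 5 mm high. Low rocks, about 25 mm high, stand on the deck at y = +170 to +215 mm.
- bay_floor (a point): Centre of the cork floor of the bay under the hatch, axes as the module's; 5 mm above the bench, 75 mm below the deck. The bay is 153 mm (x) by 270 mm (y).
- hatch (a joint): Plywood hatch, 150 mm (module x) by 267 mm (y), 10 mm thick, flush with the deck when shut, with a 1.5 mm gap round it. Hinged along its far (+x) edge. 0 = shut, grows as the near edge rises, 1.75 rad = stop, just past upright. 0.22 kg; a stiff hinge (0.22 N m of friction) holds it at any angle. In it a steel pan, 20 mm deep over all, holds the ring.
- hatch_hinge (a point): Middle of the hatch's hinge line, at deck level. Its axes turn with the hatch: x lies in the hatch and points from the free edge to the hinge, y along the hinge line (same as the module's y), z out of the hatch's upper face.
- ring (a joint): D-shaped ring pull, 7 mm round steel bar, in the pan of the hatch. 0 = folded flat in the recess, flush; grows as its free end is flipped up; 1.5 rad = stop, standing square to the hatch. It is a little stiff and stays where it is put.
- ring_bar (a point): Middle of the ring's free end: a straight 7 mm round bar, 60 mm long, parallel to the hatch hinge. Folded flat it lies 4.5 mm below the face, 100 mm from the hinge; the pan's recess runs from 40 to 138 mm from the hinge, is 84 mm wide and 18 mm deep, so there is 34 mm clear beyond the bar and 41 mm inside the ring (53 mm between its legs).
- ring_pivot (a point): Middle of the ring's own pivot, 48 mm from the bar, on the hatch-hinge side (52 mm from the hatch's hinge, 4.5 mm below the face).
- shed: Model engine shed of brick, fixed to the bench; 132 mm (x) by 190 mm (y), walls 5 mm thick. Origin: centre of its underside. Floor 4 mm above the bench; inside 122 by 180 mm. The near (-x) long wall, towards the robot, is 58 mm high and leaves a slot 8 mm high between it and the shut roof, all along the near eave; the other walls are 66 mm high.
- roof (a joint): Flat grey roof of the shed, 5 mm thick, 148 mm (x) by 200 mm (y), hinged along the far (+x) long wall, underside 66 mm above the bench when shut. 0 = shut, grows as the near eave rises, 1.75 rad = stop, just past upright. 0.1 kg; the stiff hinge (0.09 N m) holds it at any angle. Two rooflights 6 mm high lie on it 30 to 90 mm from the hinge, at y = +-48 to +-72 mm; bare between them.
- roof_hinge (a point): Middle of the roof's hinge line, level with the roof's underside. Axes turn with the roof: x from eave to hinge in the sheet, y along the hinge line (the shed's y), z out of its upper face.
- roof_eave (a point): Middle of the near eave, lower edge: 145 mm from the hinge; it overhangs the outer face of the near wall by 8 mm.
- knife: Filling knife lying flat on the cutting mat: wooden handle 100 mm long, 24 mm wide, 20 mm high and a thin steel blade 95 mm long, 34 mm wide, 2.5 mm thick, at half the height of the handle. Origin: underside of the knife where the handle meets the blade; x points to the blade's tip, z up.
- knife_grip (a point): Point on the middle axis of the knife's handle, half-way up, 30 mm behind the blade, near the balance point: grip here, across the 24 mm width.
- knife_tip (a point): Middle of the blade's straight tip edge, at half the blade's thickness; 130 mm from knife_grip along the knife's x.
- mat_c (a point): Centre of the upper face of the cutting mat, a thin green mat 110 mm (x) by 250 mm (y), 3 mm thick, fixed on the bench. y runs along the mat.
- loco_c (a point): Centre of the diesel shunter in the shed, 23 mm above its underside: 108 mm long over the buffers (x), 34 mm wide, 48 mm high. A cab 36 mm long and 34 mm wide stands in the middle, with lower narrow bonnets (25 mm wide) on either side. z up. It stands in the middle of the shed along the shed's length, 0.13 kg.
- van_c (a point): Centre of the covered wooden goods van, 23 mm above its underside: 108 mm long (x), 34 mm wide (y), 47 mm high, 0.09 kg. Any of the three wagons may be absent.
- open_wagon_c (a point): Centre of the grey open wagon (hollow top with 3 mm sides), 23 mm above its underside: 108 mm long (x), 34 mm wide, 46.5 mm high, 0.08 kg. May be absent.
- tank_c (a point): Centre of the tank wagon (bare metal barrel 33 mm in diameter lying along x, its axis 30 mm above the underside), 23 mm above its underside: 108 mm long, 48 mm high, 0.09 kg. May be absent.
- cottage: Bystander: brick model cottage with a gable roof, 70 by 90 by 85 mm. Origin: centre of its underside.
- water_tower: Bystander: model water tower, 152 mm high, 76 mm wide. Origin: centre of its underside.
- glue: Bystander: white glue bottle, 130 mm high, 48 mm thick. Origin: centre of its underside.

How it is judged:
On the way, in this order (a step that is already met when the one before it is completed fails the run):
1. the ring pull is flipped up while the hatch is still shut (value of joint ring above 1 rad and value of joint hatch below 0.08 rad), for 0.1 s.
2. the hatch is lifted by its ring: off its seat with the gripper's fingers on the ring (value of joint hatch above 0.25 rad and contact force between the fingers and ring above 0.5 N), for 0.05 s.
3. the hatch is wide open (at least 1.4 rad) (value of joint hatch above 1.4 rad), for 0.2 s.
4. the roof is levered up (over 0.25 rad) with the knife (value of joint roof above 0.25 rad and contact force between knife and roof above 0.2 N), for 0.05 s.
5. all the stock stands in the bay, the hatch still open (x of loco_c in the frame of module between -0.0765 and 0.0765 m and y of loco_c in the frame of module between -0.135 and 0.135 m and z of each of loco_c, van_c, open_wagon_c, tank_c in the frame of module below 0.045 m and angle between each of loco_c, van_c, open_wagon_c, tank_c's own z axis and vertical below 0.25 rad and x of van_c in the frame of module between -0.0765 and 0.0765 m and y of van_c in the frame of module between -0.135 and 0.135 m and x of open_wagon_c in the frame of module between -0.0765 and 0.0765 m and y of open_wagon_c in the frame of module between -0.135 and 0.135 m and x of tank_c in the frame of module between -0.0765 and 0.0765 m and y of tank_c in the frame of module between -0.135 and 0.135 m and value of joint hatch above 1 rad), for 0.2 s.
At the end, for the whole second after the job is handed in: The shunter and every wagon present stand upright (0.25 rad) and at rest in the bay; hatch shut within 0.04 rad, ring folded within 0.2 rad, shed roof shut within 0.06 rad; the knife lies at rest on its mat, its grip point within 60 mm of the mat centre across and 130 mm along (x of loco_c in the frame of module between -0.0765 and 0.0765 m and y of loco_c in the frame of module between -0.135 and 0.135 m and z of each of loco_c, van_c, open_wagon_c, tank_c in the frame of module below 0.045 m and angle between each of loco_c, van_c, open_wagon_c, tank_c's own z axis and vertical below 0.25 rad and x of van_c in the frame of module between -0.0765 and 0.0765 m and y of van_c in the frame of module between -0.135 and 0.135 m and x of open_wagon_c in the frame of module between -0.0765 and 0.0765 m and y of open_wagon_c in the frame of module between -0.135 and 0.135 m and x of tank_c in the frame of module between -0.0765 and 0.0765 m and y of tank_c in the frame of module between -0.135 and 0.135 m and value of joint hatch below 0.04 rad and value of joint ring below 0.2 rad and value of joint roof below 0.06 rad and x of knife_grip in the frame of mat_c between -0.06 and 0.06 m and y of knife_grip in the frame of mat_c between -0.13 and 0.13 m and height (world z) of knife_grip below 0.03 m and linear speed of each of knife, loco, van, open_wagon, tank below 0.02 m/s); the robot touches nothing.
It fails at once if a bystander (cottage, water tower, glue bottle) is shoved more than 30 mm (distance of any of cottage, water_tower, glue from where it was at the start of the episode above 0.03 m).
Of van, open_wagon, tank only 1 to 3 are there at a start; the rules pass over those that are not, and their reading is None.
At some moment in a run one of van, open_wagon, tank may be knocked a few centimetres aside while the robot is not near it.
It also fails if it takes over 210 s, if anything falls off the work surface, if the arm or the gripper's body presses on something with over 40 N, if the wrist force passes 120 N, or if a joint passes its speed limit or range.

### The arm

A 6-joint arm with a two-finger parallel gripper is mounted at the origin on the work surface. World frame = base frame: x ahead of the robot, y to its left, z up, the work surface at z = 0. Lengths are in m, angles in rad, forces in N, time in s.
With the tool pointing down it reaches from about 0.3 to 0.95 m from the base axis. Payload 3.1 kg.
Tool frame: the origin (TCP) lies at the very end of the fingers, on their centre line; the grasp point (between the pads) lies 19 mm behind it; z points along the fingers, y is the line along which they close (so a half turn about z gives the same grasp; the last joint's range is limited). The gripper opens to 85 mm and grips with 20 to 120 N. Pads are 22 mm wide; open, the fingers measure 114 mm over their backs; the gripper's body (76 mm by 85 mm) begins 54 mm behind the grasp point. The pads swing forward as they close: fully open they stand 13 mm farther back than shut.
Start: joints at [1.231, 0.308, 1.634, -0, 1.2, -0.07], TCP at [0.167, 0.602, 0.231] pointing down, gripper open.
Joint ranges: [-3.06, 3.06], [-0.79, 1.96], [0.05, 2.63], [-1.19, 4.34], [0.05, 2.64], [-2.94, 2.94]. Speed limits (rad/s): [2.79, 2.79, 3.14, 3.14, 3.14, 3.14].

### API

Orientations are given as a unit quaternion [x, y, z, w].
In Python, from plant import ctrl, cams gives the robot as it stands.
- The arm moves only by the tool carry_out, never from a script. Its argument "series" is one flat list of numbers, 7 for each row, row after row: the turn, a rotation vector about the tool's x, y, z in rad, then the shift along the tool's x, y, z in m, then the finger opening in m, from 0 to 0.0854. In form: [rx, ry, rz, dx, dy, dz, gripper, rx, ry, rz, dx, dy, dz, gripper, ...]. A call has exactly 10 rows; each row shifts and turns the commanded pose from where the row before left it, along the tool's axes as they then stand; what a row does not reach is not made up. A row lasts 1/12 s, in which the tool goes at most 41.7 mm and 7.16 degrees, less where a joint would pass 70% of its speed; a pose out of reach is approached as far as the arm can. A call is refused whole if a number of a shift passes 0.0417 or a number of a turn 0.125, either way. A call with a gripper value outside its range is refused whole. The fingers move at their own pace and stop on an object; "force" is the grip in N (left out, the last holds). Time passes only in rows, so rows that do not move let the fingers close, or fill a call up. It gives the time, the measured TCP pose, the force, the opening and the grip force at its end, in the units of the state.
- ctrl.state(): the state, without advancing time (a new reading comes with each control period).
- cams.read_camera(name): name is "scene" or "top" or "wrist"; returns (picture, depth): 480x640x3 uint8, red, green, blue; 480x640 float32, m along the optical axis (not along the pixel's ray), 0 where there is no reading.
- cams.camera_params(name): a dict with "mtx" (3x3 intrinsics, pixels), "R" (3x3) and "t" (3): a world point X has camera coordinates R X + t. Camera axes: x right, y down, z forward; pixel columns grow to the right and rows downward; lengths in m; the calibration is good to about 2 mm. A picture is of the moment at which its call begins: read the wrist's pose just before it. camera_params takes no time and is no camera call; for the wrist camera it gives the pose at the moment of the call.
- ctrl.sign_off(): hands the job in; it is judged then, once.
The state is a dict: "clock": time; "joint_positions": joint angles; "dq": joint speeds; "joint_efforts": joint torques, N m; "position": TCP position; "eef_rot": TCP orientation; "wrist_force": force on the tool from outside, world axes, zero at the start; "wrist_torque": the same for the moment, N m; "opening": finger opening in m; "finger_force": force on a finger pad.
Only numpy, scipy, OpenCV 4.12 (cv2) and the standard library are available. Lean on these libraries where they do the work, as an engineer would, in place of code of your own. Each camera call takes 0.05 s, during which the arm holds its last target. There are 200 camera calls.

## Working session

There is one attempt and no reset: what is moved stays moved. The work goes in short steps, Python scripts to look and compute and a tool call to move; the robot and the scene stay as the last step left them, time stands still between calls to the robot, and variables do not carry over. Pictures are saved under pics/ and viewed, at most 14 in all, crops included, and the job is handed in when it is done.

Besides the shell and the picture viewer there is one more tool, called after "Request:" as name(argument=value, ...), one argument or row to a line, values as JSON. carry_out: Moves the arm, as the interface text tells. Its arguments: {"type":"object","properties":{"series":{"type":"array","items":{"type":"number"}},"force":{"type":"number"}},"required":["series"]}

```bash
mkdir -p pics; ls
python3 - <<'E'
from plant import ctrl,cams
import cv2,numpy as np
for n in ("top","scene"):
    im,d=cams.read_camera(n); p=cams.camera_params(n)
    cv2.imwrite(f"pics/{n}0.png",im[:,:,::-1]); np.savez(f"pics/{n}0.npz",im=im,d=d,**p)
    print(n,p)
print(ctrl.state())
E
```

```text
pics
top {'mtx': array([[577.86758972,   0.        , 314.53641818],
       [  0.        , 577.86758972, 232.89244177],
       [  0.        ,   0.        ,   1.        ]]), 'R': array([[ 0.02948217, -0.99950579, -0.01090796],
       [-0.99052369, -0.02774928, -0.13450945],
       [ 0.13414028,  0.01477022, -0.99085227]]), 't': array([-0.01967857,  0.57164448,  1.11124581])}
scene {'mtx': array([[619.61134647,   0.        , 319.95786268],
       [  0.        , 619.61134647, 245.73923716],
       [  0.        ,   0.        ,   1.        ]]), 'R': array([[ 0.03178112,  0.99947408, -0.0064437 ],
       [ 0.80991756, -0.02953034, -0.58579989],
       [-0.58568209,  0.01339851, -0.81043011]]), 't': array([ 0.00983698, -0.41325044,  1.7953824 ])}
{'clock': 0.1, 'joint_positions': array([ 1.23127339e+00,  3.08937155e-01,  1.63506789e+00,  1.13815434e-05,
        1.19970467e+00, -6.97028265e-02]), 'dq': array([ 0.00255683, -0.00209246, -0.00388737,  0.00114037,  0.00147394,
        0.00142558]), 'joint_efforts': array([-8.61647040e-04, -4.16401827e+01, -2.77648419e+01, -1.65039796e-04,
        3.90880101e-03,  1.04895442e-06]), 'position': array([0.16637244, 0.60166898, 0.23014584]), 'eef_rot': array([ 1.34503160e-01,  9.90912599e-01, -1.03537003e-03, -2.20271046e-04]), 'wrist_force': array([0.20567794, 0.40873962, 0.46332736]), 'wrist_torque': array([ 0.0119276 , -0.03259276, -0.00595663]), 'finger_force': 0.0, 'opening': 0.08539364573397079}
```

View pics/top0.png

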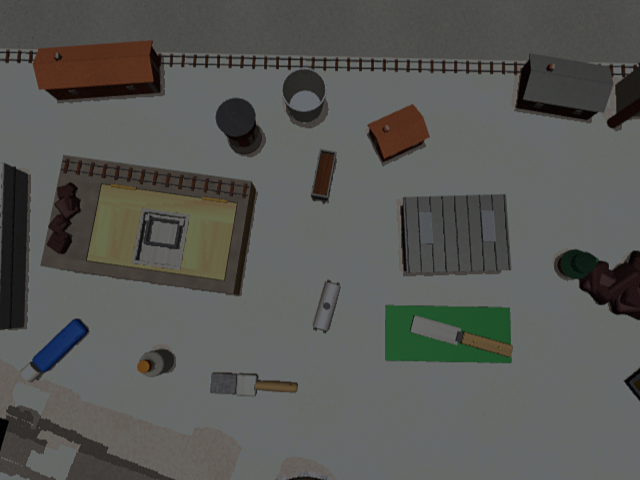

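View pics/scene0.png

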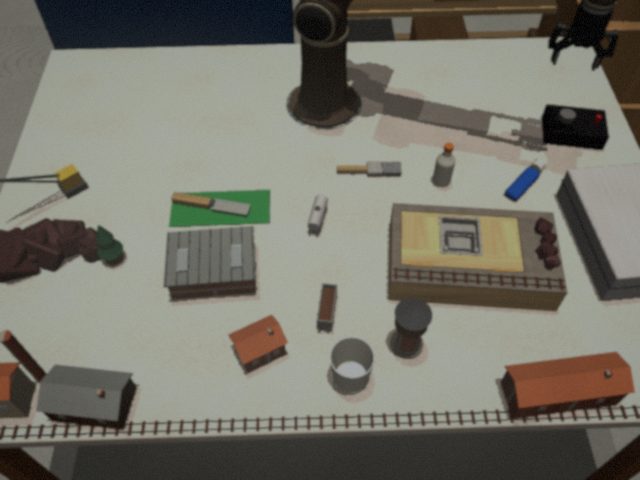

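```bash
cat > h.py <<'E'
import numpy as np,cv2
from scipy.spatial.transform import Rotation as R
def cloud(d,p):
    v,u=np.indices(d.shape); K=p['mtx']
    c=np.stack([(u-K[0,2])/K[0,0]*d,(v-K[1,2])/K[1,1]*d,d],-1)
    return (c-p['t'])@p['R']
def pix(u,v,z,p):
    r=p['R'].T@np.linalg.solve(p['mtx'],[u,v,1.]); c=-p['R'].T@p['t']
    return c+r*(z-c[2])/r[2]
def proj(X,p):
    c=p['R']@X+p['t']; q=p['mtx']@c; return q[:2]/q[2]
def rect(P,m):
    m=cv2.morphologyEx(m.astype(np.uint8),cv2.MORPH_OPEN,np.ones((2,2)))
    n,l,s,_=cv2.connectedComponentsWithStats(m); 
    if n<2: return None
    k=1+np.argmax(s[1:,4]); q=P[l==k]
    (c,sz,a)=cv2.minAreaRect((q[:,:2]*1000).astype(np.float32))
    return np.round(c,1),np.round(sz,1),round(a,1),np.round(np.percentile(q[:,2],[5,50,95])*1000,1),len(q)
E
python3 - <<'E'
from h import *
f=np.load('pics/top0.npz');P=cloud(f['d'],f);im=f['im'].astype(int);r,g,b=im[...,0],im[...,1],im[...,2];z=P[...,2];ok=f['d']>0
hsv=cv2.cvtColor(f['im'],cv2.COLOR_RGB2HSV);H,S=hsv[...,0],hsv[...,1]
def roi(u0,v0,u1,v1):
    m=np.zeros(z.shape,bool);m[v0:v1,u0:u1]=1;return m&ok
print('bench z',np.median(z[200:280,280:310]))
print('hatch',rect(P,roi(80,175,245,285)&(S>90)&(H>15)&(H<35)&(r>120)))
print('deck',rect(P,roi(30,140,265,310)&(z>.07)&(z<.09)))
print('deck all',rect(P,roi(30,140,265,310)&(z>.07)))
print('roof',rect(P,roi(390,180,520,285)&(z>.06)))
print('mat',rect(P,roi(370,295,525,375)&(H>45)&(H<80)&(S>120)))
print('van',rect(P,roi(300,140,345,210)&(z>.03)))
print('tank',rect(P,roi(300,270,350,340)&(z>.02)))
print('handle',rect(P,roi(455,320,520,365)&(H<30)&(S>80)))
print('blade',rect(P,roi(395,305,465,350)&(S<60)&(r>90)))
print('glue',rect(P,roi(130,340,180,385)&(z>.03)))
print('cot',rect(P,roi(360,100,440,165)&(z>.03)))
print('wt',rect(P,roi(210,90,270,160)&(z>.03)))
big=np.hstack([cv2.resize(f['im'][175:280,120:200],None,fx=4.5,fy=4.5,interpolation=cv2.INTER_CUBIC),cv2.resize(f['im'][295:400,400:480],None,fx=4.5,fy=4.5)])
mm=lambda a:cv2.resize(a,None,fx=4,fy=4,interpolation=cv2.INTER_CUBIC)
a=mm(f['im'][200:275,125:200]);b=mm(f['im'][300:375,400:520][:,:120]);c=mm(f['im'][135:210,290:365]);e=mm(f['im'][270:345,290:365])
out=np.vstack([np.hstack([a,b]),np.hstack([c,e,np.zeros((300,180,3),np.uint8)])])
cv2.imwrite('pics/crop0.png',out[:,:,::-1])
E
```

```text
bench z -0.0005530841207032487
hatch None
deck (array([568.2, 253. ]), array([580.7, 227.9]), 82.6, array([74.8, 79.5, 83.4]), 19045)
deck all (array([568.2, 253. ]), array([580.7, 227.9]), 82.6, array([75. , 79.6, 92.4]), 20336)
roof (array([ 555.4, -204.9]), array([179.4, 424.4]), 13.8, array([66.4, 70.7, 76.6]), 7925)
mat (array([ 378.6, -211.8]), array([108.2, 382.3]), 0.7, array([-1.6,  2.4,  6.5]), 5175)
van (array([585.4, -11.6]), array([ 41. , 333.2]), 85.9, array([ 1.5, 33.7, 47.4]), 778)
tank (array([427.2, -32.6]), array([32.7, 92.9]), 75.6, array([ 0.6, 42.9, 48.2]), 775)
handle (array([ 390.2, -214. ]), array([390.5,  26.1]), 78.1, array([ 2.6, 21.9, 25.7]), 610)
blade (array([ 406.2, -158.3]), array([275.1,  33.7]), 78.2, array([ 9. , 13.7, 17.6]), 723)
glue (array([364.4, 165. ]), array([ 47.1, 382.5]), 23.1, array([ 24.9,  88.2, 130.6]), 694)
cot (array([650.1, -89.8]), array([117.2, 470.8]), 59.4, array([33.7, 66.6, 77.9]), 1978)
wt (array([619.5,  94.6]), array([457.6,  78. ]), 20.0, array([ 33.4, 136.2, 148.2]), 1419)
```

View pics/crop0.png

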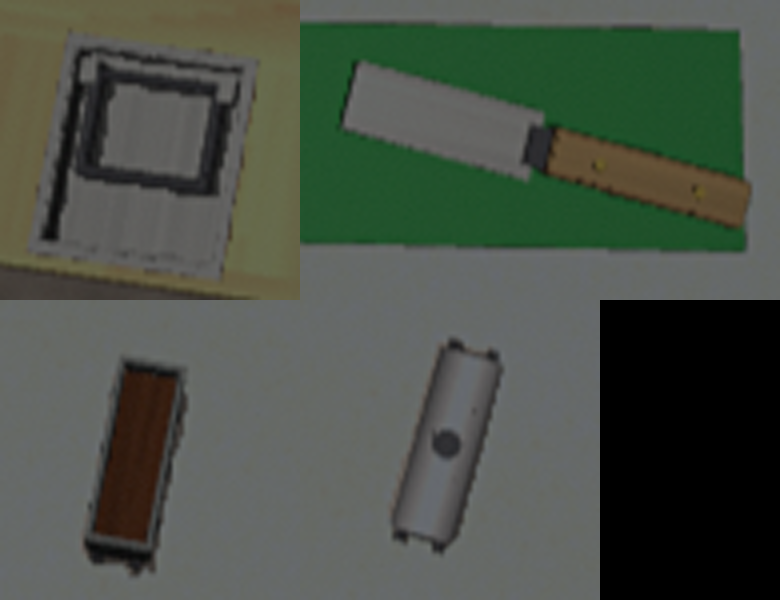

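```bash
cat >> h.py <<'E'
def quad(m,z,p):
    n,l,s,_=cv2.connectedComponentsWithStats(m.astype(np.uint8)); k=1+np.argmax(s[1:,4])
    c=cv2.findContours((l==k).astype(np.uint8),cv2.RETR_EXTERNAL,cv2.CHAIN_APPROX_NONE)[0][0]
    q=cv2.approxPolyN(cv2.convexHull(c),4)[0].astype(float)
    w=np.array([pix(u,v,z,p) for u,v in q])[:,:2]*1000
    e=np.linalg.norm(np.roll(w,-1,0)-w,axis=1); d=np.roll(w,-1,0)-w
    return w.mean(0).round(1),e.round(1),np.degrees(np.arctan2(d[:,1],d[:,0])).round(1),q.round(1).tolist()
E
python3 - <<'E'
from h import *
f=np.load('pics/top0.npz');P=cloud(f['d'],f);im=f['im'];z=P[...,2];ok=f['d']>0
hsv=cv2.cvtColor(im,cv2.COLOR_RGB2HSV);H,S=hsv[...,0],hsv[...,1]
def roi(u0,v0,u1,v1):
    m=np.zeros(z.shape,bool);m[v0:v1,u0:u1]=1;return m&ok
print('deck',quad(roi(30,140,265,310)&(z>.06)&(z<.12),.08,f))
m=roi(80,175,245,285)&(z>.06)&(S>60)&(H>15)&(H<35);print(m.sum(),im[230,110],hsv[230,110],im[280,110],hsv[275,70])
m=roi(80,175,245,285)&(hsv[...,2]>125)
print('hatch',quad(m,.08,f))
print('roof',quad(roi(390,180,520,285)&(z>.055),.071,f))
print('mat',quad(roi(370,295,525,375)&(H>45)&(H<80)&(S>120),.003,f))
pts=dict(pan=(np.mean([143,190,180.5,133.75]),np.mean([208.75,215,268.75,261.25]),.08),bar=(162,245.5,.0755),barL=(145,244,.0755),barR=(178.5,247.5,.0755),tip=(412.1,323.6,.013),kend=(512,351.2,.014),
 ow=(324.75,173.4,.0465),owT=(290+155/4,135+63/4,.0465),owB=(290+122/4,135+244/4,.0465),tank=(326.75,305.75,.048),tT=(290+172/4,270+47/4,.03),tB=(290+125/4,270+240/4,.03),glue=(148,366,.13),cot=(398,133,.08),wt=(236,118,.15))
W={k:pix(*v,f)*1000 for k,v in pts.items()}
for k in W: 
    u,v,_=pts[k];print(k,W[k].round(1),'depth z',round(1000*float(np.median(z[int(v)-1:int(v)+2,int(u)-1:int(u)+2])),1))
for a,b in [('kend','tip'),('owB','owT'),('tB','tT'),('barL','barR')]:
    d=W[b]-W[a];print(a,b,np.linalg.norm(d[:2]).round(1),np.degrees(np.arctan2(d[1],d[0])).round(1))
E
```

```text
deck (array([577.7, 318.9]), array([222.6, 378.7, 220.5, 377.9]), array([173.7,  83.3,  -6.5, -96.4]), [[253.0, 180.0], [235.0, 294.0], [40.0, 265.0], [63.0, 154.0]])
8251 [101  98  70] [ 27  78 101] [102 106 103] [ 68  10 105]Traceback (most recent call last):
  File "<stdin>", line 9, in <module>
  File "h.py", line 20, in quad
    n,l,s,_=cv2.connectedComponentsWithStats(m.astype(np.uint8)); k=1+np.argmax(s[1:,4])
                                                                      ~~~~~~~~~^^^^^^^^^
    return _wrapfunc(a, 'argmax', axis=axis, out=out, **kwds)
    return bound(*args, **kwds)
ValueError: attempt to get argmax of an empty sequence
```

Run:
```python
from h import *
f=np.load('pics/top0.npz');P=cloud(f['d'],f);im=f['im'];z=P[...,2];ok=f['d']>0
hsv=cv2.cvtColor(im,cv2.COLOR_RGB2HSV);H,S=hsv[...,0],hsv[...,1]
def roi(u0,v0,u1,v1):
    m=np.zeros(z.shape,bool);m[v0:v1,u0:u1]=1;return m&ok
m=roi(80,175,245,285)&(S>60)&(H>15)&(H<35)
print('hatch',quad(m,.08,f))
print('roof',quad(roi(390,180,520,285)&(z>.055),.071,f))
print('mat',quad(roi(370,295,525,375)&(H>45)&(H<80)&(S>120),.003,f))
pts=dict(pan=(np.mean([143,190,180.5,133.75]),np.mean([208.75,215,268.75,261.25]),.08),bar=(162,245.5,.0755),barL=(145,244,.0755),barR=(178.5,247.5,.0755),tip=(412.1,323.6,.013),kend=(512,351.2,.014),
 ow=(324.75,173.4,.0465),owT=(290+155/4,135+63/4,.0465),owB=(290+122/4,135+244/4,.0465),tank=(326.75,305.75,.048),tT=(290+172/4,270+47/4,.03),tB=(290+125/4,270+240/4,.03),glue=(148,366,.13),cot=(398,133,.08),wt=(236,118,.15))
W={k:pix(*v,f)*1000 for k,v in pts.items()}
for k in W: 
    u,v,_=pts[k];print(k,W[k].round(1),'depth z',round(1000*float(np.median(z[int(v)-1:int(v)+2,int(u)-1:int(u)+2])),1))
for a,b in [('kend','tip'),('owB','owT'),('tB','tT'),('barL','barR')]:
    d=W[b]-W[a];print(a,b,np.linalg.norm(d[:2]).round(1),np.degrees(np.arctan2(d[1],d[0])).round(1))
yaw=np.radians(-6.7);c,s=np.cos(yaw),np.sin(yaw);M=np.array([[c,-s],[s,c]]);o=np.array([577.7,318.9])-M@[12,32.5]
print('module o',o,'hinge',o+M@[75,0],'bar',o+M@[-25,0])
```

```text
hatch (array([562.1, 289.9]), array([156.3, 269.9, 156. , 270.7]), array([172.9,  83.5,  -6.8, -96.4]), [[238.0, 201.0], [224.0, 281.0], [85.0, 261.0], [101.0, 182.0]])
roof (array([ 576.6, -276.7]), array([200.4, 148. , 202. , 147.9]), array([  93.3,    3.5,  -86.8, -177.2]), [[511.0, 269.0], [406.0, 272.0], [402.0, 196.0], [506.0, 193.0]])
mat (array([ 381.7, -275.3]), array([108.2, 247.7, 108.6, 246.8]), array([-178.8,   90.8,    0.7,  -89.2]), [[509.0, 307.0], [511.0, 362.0], [386.0, 360.0], [386.0, 305.0]])
pan [547.4 289.   80. ] depth z 60.1
bar [534.3 289.   75.5] depth z 76.0
barL [536.2 322.   75.5] depth z 62.4
barR [531.3 256.9  75.5] depth z 61.7
tip [ 398.9 -202.1   13. ] depth z 10.9
kend [ 351.1 -398.7   14. ] depth z -0.4
ow [691.7 -20.3  46.5] depth z 33.7
owT [738.6 -27.1  46.5] depth z 44.5
owB [645.4 -13.   46.5] depth z 38.8
tank [428.8 -31.3  48. ] depth z 48.2
tT [476.5 -42.6  30. ] depth z -0.7
tB [381.5 -21.9  30. ] depth z 0.1
glue [312.3 284.7 130. ] depth z 128.8
cot [ 768.4 -161.6   80. ] depth z 70.4
wt [766.9 146.5 150. ] depth z 145.6
kend tip 202.4 76.3
owB owT 94.2 -8.5
tB tT 97.2 -12.3
barL barR 65.3 -94.3
module o [561.99015325 288.02200274] hinge [636.47795197 279.27169745] bar [537.16088701 290.93877116]
```

```bash
cat >> h.py <<'E'
def down(al,tilt=0,ax='y'):
    "tool down, tool x heading al deg; then tilt deg about own axis ax"
    a=np.radians(al);x=np.array([np.cos(a),np.sin(a),0]);z=np.array([0,0,-1.])
    return R.from_matrix(np.stack([x,np.cross(z,x),z],1))*R.from_euler(ax,tilt,degrees=True)
def plan(p0,R0,p1,R1,N=None,name=''):
    p0,p1=np.array(p0,float),np.array(p1,float)
    rv=(R0.inv()*R1).as_rotvec();d=R0.inv().apply(p1-p0)
    if N is None: N=max(int(np.ceil(max(np.linalg.norm(rv)/.12,np.linalg.norm(d)/.0395,1))),1)
    r=R.from_rotvec(rv/N);S=sum((r**k).as_matrix() for k in range(N));s=np.linalg.solve(S,d)
    print(name,N,'x',np.r_[rv/N,s].round(4).tolist())
    return p1,R1
def cur(ctrl):
    s=ctrl.state();Rr=R.from_quat(s['eef_rot']);a=Rr.as_matrix()
    print('t',round(s['clock'],2),'p',(s['position']*1000).round(1),'al',np.degrees(np.arctan2(a[1,0],a[0,0])).round(1),'z',a[:,2].round(3),'op',round(s['opening']*1000,1),'ff',round(float(s['finger_force']),1),'F',s['wrist_force'].round(1),'q',s['joint_positions'].round(2))
    return s['position'],Rr
E
python3 - <<'E'
from h import *
from plant import ctrl
p,r=cur(ctrl)
plan(p,r,[.536,.291,.155],down(83.3))
E
```

```text
t 0.1 p [166.4 601.7 230.1] al 164.5 z [-0.001 -0.002 -1.   ] op 85.4 ff 0.0 F [0.2 0.4 0.5] q [ 1.23  0.31  1.64  0.    1.2  -0.07]
 13 x [-0.0001, 0.0001, 0.1091, -0.0394, 0.009, 0.0058]
```

Request:
carry_out(
  series=[0,0,0.109,-0.0394,0.009,0.0058,0.03,0,0,0.109,-0.0394,0.009,0.0058,0.03,0,0,0.109,-0.0394,0.009,0.0058,0.03,0,0,0.109,-0.0394,0.009,0.0058,0.03,0,0,0.109,-0.0394,0.009,0.0058,0.03,0,0,0.109,-0.0394,0.009,0.0058,0.03,0,0,0.109,-0.0394,0.009,0.0058,0.03,0,0,0.109,-0.0394,0.009,0.0058,0.03,0,0,0.109,-0.0394,0.009,0.0058,0.03,0,0,0.109,-0.0394,0.009,0.0058,0.03],
  force=40,
)

```text
clock: 0.93
position: [0.4988, 0.4046, 0.1724]
eef_rot: [0.631, 0.776, -0.0, 0.0]
wrist_force: [0.2, 0.2, 0.8]
opening: 0.0301
finger_force: 0.0
```

Request:
carry_out(
  series=[0,0,0.109,-0.0394,0.009,0.0058,0.03,0,0,0.109,-0.0394,0.009,0.0058,0.03,0,0,0.109,-0.0394,0.009,0.0058,0.03,0,0,0,0,0,0,0.03,0,0,0,0,0,0,0.03,0,0,0,0,0,0,0.03,0,0,0,0,0,0,0.03,0,0,0,0,0,0,0.03,0,0,0,0,0,0,0.03,0,0,0,0,0,0,0.03],
)

```text
clock: 1.77
position: [0.5358, 0.2929, 0.1561]
eef_rot: [0.746, 0.666, 0.0, 0.0]
wrist_force: [0.6, 0.7, -0.5]
opening: 0.0304
finger_force: 0.0
```

Run:
```python
from h import *
from plant import ctrl,cams
p,r=cur(ctrl)
q=cams.camera_params('wrist');im,d=cams.read_camera('wrist');np.savez('pics/w1.npz',im=im,d=d,**q)
print(q)
cv2.imwrite('pics/w1.png',im[:,:,::-1])
print(proj(p,q))
plan(p,r,[.5362,.291,.065],down(83.3))
```

```text
t 1.77 p [535.8 292.9 156.1] al 83.5 z [ 0.  0. -1.] op 30.4 ff 0.0 F [ 0.6  0.7 -0.5] q [0.43 0.36 1.73 0.   1.05 0.54]
{'mtx': array([[412.33123107,   0.        , 321.9630616 ],
       [  0.        , 412.33123107, 239.5849799 ],
       [  0.        ,   0.        ,   1.        ]]), 'R': array([[ 9.93590561e-01, -1.13037081e-01, -6.44109752e-04],
       [-1.08114710e-01, -9.51955786e-01,  2.86515953e-01],
       [-3.30000909e-02, -2.84609909e-01, -9.58075255e-01]]), 't': array([-0.49840622,  0.32220681,  0.40836438])}
[323.84220988 318.36334954]
 3 x [0.0001, -0.0001, 0.001, -0.0006, 0.0002, 0.0304]
```

View pics/w1.png

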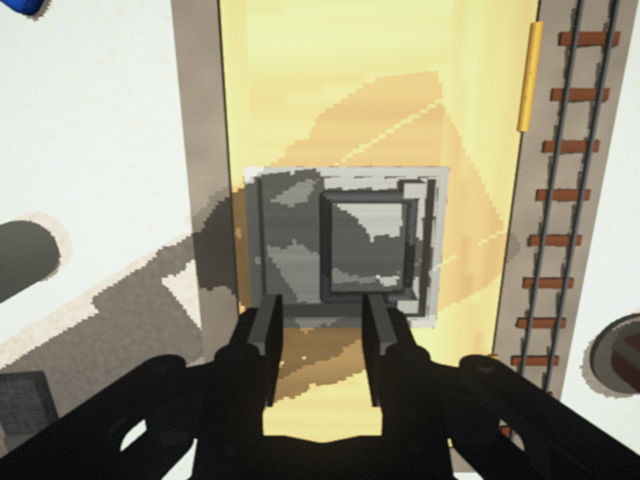

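Run:
```python
from h import *
q=np.load('pics/w1.npz')
for n,u,v,z in [('barT',327,197,.0755),('barB',327,299,.0755),('panTL',246,168,.08),('panTR',449,168,.08),('panBR',437,327,.08),('panBL',248,323,.08)]:
    print(n,(pix(u,v,z,q)*1000).round(1))
```

```text
barT [541.3 324.2  75.5]
barB [534.7 263.6  75.5]
panTL [500.7 345.2  80. ]
panTR [606.8 333.2  80. ]
panBR [597.4 240.5  80. ]
panBL [486.9 255.6  80. ]
```

Request:
carry_out(
  series=[0,0,0,0,0.0017,0.03,0.03,0,0,0,0,0,0.03,0.03,0,0,0,0,0,0.03,0.03,0,0,0,0,0,0,0.03,0,0,0,0,0,0,0.03,0,0,0,0,0,0,0.003,0,0,0,0,0,0,0.003,0,0,0,0,0,0,0.003,0,0,0,0,0,0,0.003,0,0,0,0,0,0,0.003],
  force=40,
)

```text
clock: 2.65
position: [0.5375, 0.2917, 0.0663]
eef_rot: [0.747, 0.665, 0.0, -0.0]
wrist_force: [-1.3, 0.6, 0.9]
opening: 0.0049
finger_force: 39.1
```

Run:
```python
from h import *
from plant import ctrl,cams
cur(ctrl)
# arc rows: ring flip, tool stays vertical; tool y=+module x, tool z down
L=48
for a in [(np.linspace(0,1.5,11))]:
    y=L*(1-np.cos(a));z=-L*np.sin(a);print(np.diff(y).round(1),np.diff(z).round(1))
```

```text
t 2.65 p [537.5 291.7  66.3] al 83.4 z [-0.  0. -1.] op 4.9 ff 39.1 F [-1.3  0.6  0.9] q [0.43 0.48 1.77 0.   0.89 0.54]
[0.5 1.6 2.6 3.6 4.5 5.3 6.  6.5 6.9 7.1] [-7.2 -7.  -6.7 -6.2 -5.6 -4.9 -4.  -3.1 -2.1 -1. ]
```

Request:
carry_out(
  series=[0,0,0,0,0.0005,-0.0072,0.003,0,0,0,0,0.0016,-0.007,0.003,0,0,0,0,0.0026,-0.0067,0.003,0,0,0,0,0.0036,-0.0062,0.003,0,0,0,0,0.0045,-0.0056,0.003,0,0,0,0,0.0053,-0.0049,0.003,0,0,0,0,0.006,-0.004,0.003,0,0,0,0,0.0065,-0.0031,0.003,0,0,0,0,0.0069,-0.0021,0.003,0,0,0,0,0,0,0.003],
)

```text
clock: 3.48
position: [0.5762, 0.2873, 0.1163]
eef_rot: [0.747, 0.665, 0.0, 0.0]
wrist_force: [-4.1, 0.1, 8.8]
opening: 0.005
finger_force: 40.4
```

Run:
```python
from h import *
from plant import ctrl,cams
p,r=cur(ctrl)
im,d=cams.read_camera('scene')
cv2.imwrite('pics/s1.png',cv2.resize(im[170:320,370:570],None,fx=4,fy=4)[:,:,::-1])
# lift plan: bar about hinge; in module x / z, tool tilts by phi (body to +x)
rho0=np.array([-52.,0]);ring=1.4
b0=np.array([-52-48*np.cos(ring),-4.5+48*np.sin(ring)])
T=np.linspace(0,1.55,21);PH=np.linspace(0,np.radians(35),21)
def bar(t): c,s=np.cos(t),np.sin(t);return np.array([c*b0[0]+s*b0[1],-s*b0[0]+c*b0[1]])
print([bar(t).round(0) for t in T[::5]])
```

```text
t 3.48 p [576.2 287.3 116.3] al 83.3 z [ 0.001  0.    -1.   ] op 5.0 ff 40.4 F [-4.1  0.1  8.8] q [0.39 0.47 1.67 0.   1.01 0.51]
[array([-60.,  43.]), array([-40.,  62.]), array([-13.,  73.]), array([15., 72.]), array([42., 61.])]
```

View pics/s1.png

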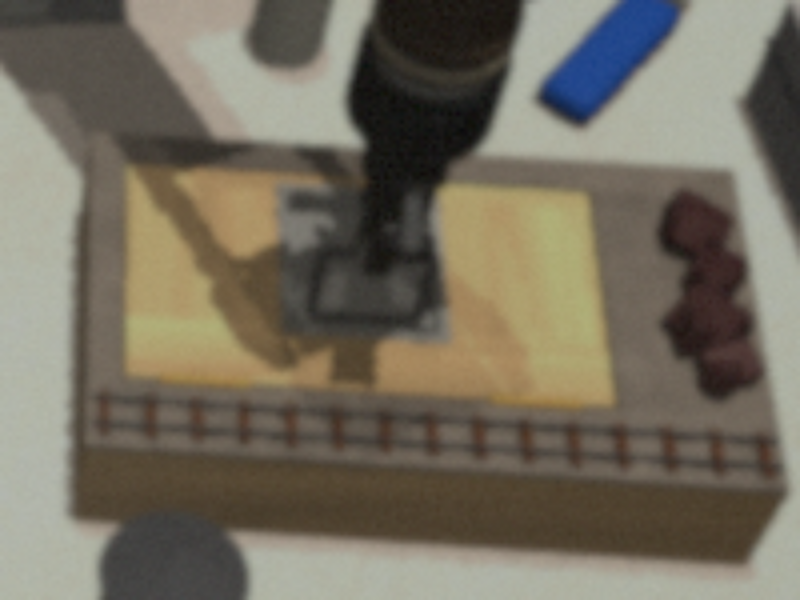

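Run:
```python
from h import *
from plant import ctrl
p,r=cur(ctrl)
b0=np.array([-60.5,44.]);N=20
T=np.linspace(0,1.52,N+1);PH=np.radians(32)*np.linspace(0,1,N+1)
P=[]
for t,f in zip(T,PH):
    c,s=np.cos(t),np.sin(t);b=np.array([c*b0[0]+s*b0[1],-s*b0[0]+c*b0[1]])
    P.append((b+9.5*np.array([-np.sin(f),-np.cos(f)])))
for i in range(N):
    d=P[i+1]-P[i];f=PH[i]  # (x,z) world -> tool y,z : y=(cos f,-sin f) z=(-sin f,-cos f)
    print(i,np.round([d@[np.cos(f),-np.sin(f)],d@[-np.sin(f),-np.cos(f)]],1),end=' ')
print(np.round(PH[1],4),P[0],P[-1])
```

```text
t 3.53 p [576.2 287.3 116.3] al 83.3 z [ 0.001  0.    -1.   ] op 4.9 ff 40.3 F [-4.2  0.4  9.4] q [ 0.39  0.46  1.67 -0.    1.01  0.51]
0 [ 3.3 -4.5] 1 [ 3.5 -4.3] 2 [ 3.7 -4.1] 3 [ 3.9 -3.9] 4 [ 4.  -3.7] 5 [ 4.2 -3.5] 6 [ 4.4 -3.3] 7 [ 4.5 -3.1] 8 [ 4.7 -2.8] 9 [ 4.8 -2.6] 10 [ 4.9 -2.3] 11 [ 5.  -2.1] 12 [ 5.1 -1.8] 13 [ 5.2 -1.6] 14 [ 5.3 -1.3] 15 [ 5.3 -1. ] 16 [ 5.4 -0.8] 17 [ 5.4 -0.5] 18 [ 5.4 -0.2] 19 [5.4 0. ] 0.0279 [-60.5  34.5] [35.83715699 54.59958413]
```

Request:
carry_out(
  series=[0.028,0,0,0,0.0033,-0.0045,0.003,0.028,0,0,0,0.0035,-0.0043,0.003,0.028,0,0,0,0.0037,-0.0041,0.003,0.028,0,0,0,0.0039,-0.0039,0.003,0.028,0,0,0,0.004,-0.0037,0.003,0.028,0,0,0,0.0042,-0.0035,0.003,0.028,0,0,0,0.0044,-0.0033,0.003,0.028,0,0,0,0.0045,-0.0031,0.003,0.028,0,0,0,0.0047,-0.0028,0.003,0.028,0,0,0,0.0048,-0.0026,0.003],
  force=60,
)

```text
clock: 4.37
position: [0.6146, 0.2828, 0.1425]
eef_rot: [0.739, 0.658, -0.098, -0.109]
wrist_force: [-9.2, 3.5, 5.6]
opening: 0.0044
finger_force: 54.5
```

Run:
```python
from h import *
from plant import ctrl,cams
p,r=cur(ctrl)
im,d=cams.read_camera('scene');q=cams.camera_params('scene')
a=im[150:330,370:590];P=cloud(d,q)
# free-edge heights of the yellow hatch: sample points in world near module, fit plane angle
M=R.from_euler('z',-6.7,degrees=True).as_matrix();L=(P-np.array([.6368,.2815,.08]))@M
hsv=cv2.cvtColor(im,cv2.COLOR_RGB2HSV)
m=(d>0)&(hsv[...,1]>60)&(hsv[...,0]>13)&(hsv[...,0]<35)&(np.abs(L[...,1])<.14)&(L[...,0]>-.17)&(L[...,0]<.05)&(L[...,2]>-.02)&(np.abs(L[...,1])>.055)
X=L[m];print(len(X),'angle',np.median(np.arctan2(X[:,2],-X[:,0])[np.hypot(X[:,0],X[:,2])>.05]))
```

```text
t 4.37 p [614.6 282.8 142.5] al 83.4 z [-0.288  0.032 -0.957] op 4.4 ff 54.5 F [-9.2  3.5  5.6] q [0.31 0.65 1.35 0.12 1.41 0.39]
9068 angle 1.3216577027738832
```

Run:
```python
from h import *
from plant import ctrl,cams
im,d=cams.read_camera('scene');np.savez('pics/s2.npz',im=im,d=d,**cams.camera_params('scene'))
im2,d2=cams.read_camera('top')
cv2.imwrite('pics/s2.png',np.vstack([cv2.resize(im[170:320,370:570],None,fx=3,fy=3),cv2.resize(im2[150:300,30:230],None,fx=3,fy=3)])[:,:,::-1][:900])
x=np.hstack([cv2.resize(im[170:320,370:570],(400,300)),cv2.resize(im2[150:300,30:230],(400,300))]);cv2.imwrite('pics/s2.png',x[:,:,::-1])
```

```text
(no output)
```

View pics/s2.png

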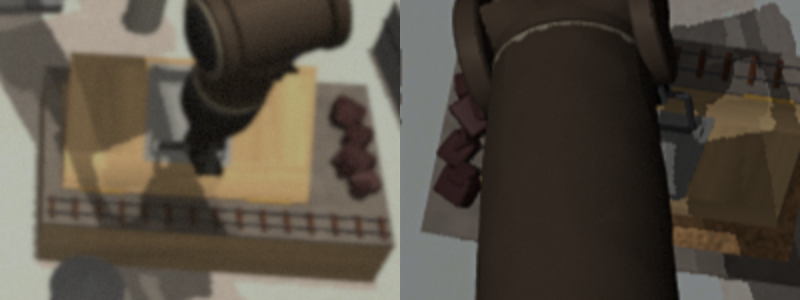

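Request:
carry_out(
  series=[0.028,0,0,0,0.0049,-0.0023,0.003,0.028,0,0,0,0.005,-0.0021,0.003,0.028,0,0,0,0.0051,-0.0018,0.003,0.028,0,0,0,0.0052,-0.0016,0.003,0.028,0,0,0,0.0053,-0.0013,0.003,0.028,0,0,0,0.0053,-0.001,0.003,0.028,0,0,0,0.0054,-0.0008,0.003,0.028,0,0,0,0.0054,-0.0005,0.003,0.028,0,0,0,0.0054,-0.0002,0.003,0.028,0,0,0,0.0054,0,0.003],
)

```text
clock: 5.35
position: [0.6711, 0.2765, 0.1379]
eef_rot: [0.717, 0.639, -0.184, -0.208]
wrist_force: [-0.7, 1.5, 8.1]
opening: 0.0041
finger_force: 52.5
```

```bash
cat >> h.py <<'E'
def hatch(cams,h=(.6368,.2815,.08),yaw=-6.7,W=.13,col=True,name='scene'):
    im,d=cams.read_camera(name);q=cams.camera_params(name);P=cloud(d,q)
    L=(P-np.array(h))@R.from_euler('z',yaw,degrees=True).as_matrix()
    hsv=cv2.cvtColor(im,cv2.COLOR_RGB2HSV)
    m=(d>0)&(np.abs(L[...,1])<W)&(L[...,0]>-.2)&(L[...,0]<.06)&(L[...,2]>.02)&(np.hypot(L[...,0],L[...,2])<.16)&((hsv[...,1]>60)&(hsv[...,0]>13)&(hsv[...,0]<35) if col else True)
    X=L[m];a=np.arctan2(X[:,2],-X[:,0]);print('n',len(X),'angle pct',np.percentile(a,[5,25,50,75,95]).round(2) if len(X) else None,'maxr',np.percentile(np.hypot(X[:,0],X[:,2]),98).round(3) if len(X) else None)
E
python3 - <<'E'
from h import *
from plant import ctrl,cams
p,r=cur(ctrl);hatch(cams)
E
```

```text
t 5.35 p [671.1 276.5 137.9] al 83.4 z [-0.53   0.063 -0.846] op 4.1 ff 52.5 F [-0.7  1.5  8.1] q [0.25 0.93 0.95 0.2  1.79 0.35]
n 2595 angle pct [1.39 1.43 1.44 1.46 1.51] maxr 0.153
```

Request:
carry_out(
  series=[0.01,0,0,0,0.0055,0.0002,0.003,0.01,0,0,0,0.0055,0.0004,0.003,0.01,0,0,0,0.0055,0.0006,0.003,0,0,0,0,0,0,0.003,0,0,0,0,0,0,0.003,0,0,0,0,0,0,0.03,0,0,0,0,0,0,0.03,0,0,0,0,0,0,0.03,0,0,0,0,0,0,0.03,0,0,0,0,0,0,0.03],
)

```text
clock: 6.23
position: [0.6837, 0.274, 0.1222]
eef_rot: [0.715, 0.636, -0.194, -0.217]
wrist_force: [-0.3, 0.6, 0.2]
opening: 0.0298
finger_force: 0.0
```

Request:
carry_out(
  series=[0,0,0,0,0,-0.02,0.03,0,0,0,0,0,-0.03,0.03,0,0,0,0,0,-0.035,0.03,0,0,0,0,0,-0.035,0.03,0,0,0,0,0,-0.02,0.03,0,0,0,0,0,0,0.03,0,0,0,0,0,0,0.03,0,0,0,0,0,0,0.03,0,0,0,0,0,0,0.03,0,0,0,0,0,0,0.03],
)

```text
clock: 7.07
position: [0.76, 0.2656, 0.237]
eef_rot: [0.714, 0.636, -0.195, -0.218]
wrist_force: [1.4, 0.0, -0.0]
opening: 0.0302
finger_force: 0.0
```

Run:
```python
from h import *
from plant import ctrl,cams
p,r=cur(ctrl);hatch(cams)
a=np.array([.62,.22,.30]);
p,r=plan(p,r,a,down(83.4),name='up')
kx,ky=.3681,-.3284
p,r=plan(p,r,[kx,ky,.15],down(76.3),name='toknife')
```

```text
t 7.07 p [760.  265.6 237. ] al 83.4 z [-0.556  0.063 -0.828] op 30.2 ff 0.0 F [ 1.4  0.  -0. ] q [0.21 1.15 0.37 0.22 2.18 0.4 ]
n 2260 angle pct [1.67 1.71 1.73 1.74 1.76] maxr 0.154
up 5 x [-0.1189, 0.0003, -0.0001, -0.0123, -0.0299, -0.0025]
toknife 16 x [0.0, 0.0, 0.0077, -0.0365, -0.0096, 0.0094]
```

Request:
carry_out(
  series=[0,0,0,0,0,-0.035,0.05,-0.119,0,0,-0.0123,-0.03,-0.0025,0.05,-0.119,0,0,-0.0123,-0.03,-0.0025,0.05,-0.119,0,0,-0.0123,-0.03,-0.0025,0.05,-0.119,0,0,-0.0123,-0.03,-0.0025,0.05,-0.119,0,0,-0.0123,-0.03,-0.0025,0.05,0,0,0,0,0,0.01,0.05,0,0,0,0,0,0.01,0.05,0,0,0,0,0,0,0.05,0,0,0,0,0,0,0.05],
)

```text
clock: 7.95
position: [0.6881, 0.2398, 0.2891]
eef_rot: [0.747, 0.658, -0.061, -0.072]
wrist_force: [0.8, -0.4, 0.9]
opening: 0.0499
finger_force: 0.0
```

Request:
carry_out(
  series=[0,0,0.0077,-0.0365,-0.0096,0.0094,0.05,0,0,0.0077,-0.0365,-0.0096,0.0094,0.05,0,0,0.0077,-0.0365,-0.0096,0.0094,0.05,0,0,0.0077,-0.0365,-0.0096,0.0094,0.05,0,0,0.0077,-0.0365,-0.0096,0.0094,0.05,0,0,0.0077,-0.0365,-0.0096,0.0094,0.05,0,0,0.0077,-0.0365,-0.0096,0.0094,0.05,0,0,0.0077,-0.0365,-0.0096,0.0094,0.05,0,0,0.0077,-0.0365,-0.0096,0.0094,0.05,0,0,0.0077,-0.0365,-0.0096,0.0094,0.05],
)

```text
clock: 8.78
position: [0.5209, -0.1055, 0.2163]
eef_rot: [0.772, 0.629, -0.063, -0.069]
wrist_force: [0.3, -1.5, -0.4]
opening: 0.0497
finger_force: 0.0
```

Run:
```python
from h import *
from plant import ctrl,cams
p,r=cur(ctrl)
plan(p,r,[.3681,-.3284,.15],down(76.3),name='toknife')
```

```text
t 8.78 p [ 520.9 -105.5  216.3] al 78.4 z [-0.184  0.027 -0.983] op 49.7 ff 0.0 F [ 0.3 -1.5 -0.4] q [-0.27  0.26  1.74 -0.02  1.33 -0.06]
toknife 8 x [-0.0233, 0.0018, 0.0044, -0.0313, -0.0117, 0.0098]
```

Request:
carry_out(
  series=[-0.0233,0.0018,0.0044,-0.0313,-0.0117,0.0098,0.05,-0.0233,0.0018,0.0044,-0.0313,-0.0117,0.0098,0.05,-0.0233,0.0018,0.0044,-0.0313,-0.0117,0.0098,0.05,-0.0233,0.0018,0.0044,-0.0313,-0.0117,0.0098,0.05,-0.0233,0.0018,0.0044,-0.0313,-0.0117,0.0098,0.05,-0.0233,0.0018,0.0044,-0.0313,-0.0117,0.0098,0.05,-0.0233,0.0018,0.0044,-0.0313,-0.0117,0.0098,0.05,-0.0233,0.0018,0.0044,-0.0313,-0.0117,0.0098,0.05,0,0,0,0,0,0,0.05,0,0,0,0,0,0,0.05],
)

```text
clock: 9.62
position: [0.3662, -0.3289, 0.1499]
eef_rot: [0.788, 0.616, 0.0, -0.001]
wrist_force: [-0.9, 0.8, 1.0]
opening: 0.0498
finger_force: 0.0
```

Run:
```python
from h import *
from plant import ctrl,cams
p,r=cur(ctrl)
q=cams.camera_params('wrist');im,d=cams.read_camera('wrist');np.savez('pics/w3.npz',im=im,d=d,**q)
cv2.imwrite('pics/w3.png',im[:,:,::-1])
for n,X in [('grip',[.3681,-.3284,.023]),('tip',[.3989,-.2021,.013])]: print(n,proj(np.array(X),q).round(0))
plan(p,r,[.3681,-.3284,.006],down(76.3),name='down')
```

```text
t 9.62 p [ 366.2 -328.9  149.9] al 76.1 z [-0.001  0.002 -1.   ] op 49.8 ff 0.0 F [-0.9  0.8  1. ] q [-0.82  0.15  2.01  0.    0.98 -0.58]
grip [326. 229.]
tip [326.  19.]
down 4 x [-0.0003, -0.0004, -0.001, 0.0002, 0.0005, 0.036]
```

View pics/w3.png

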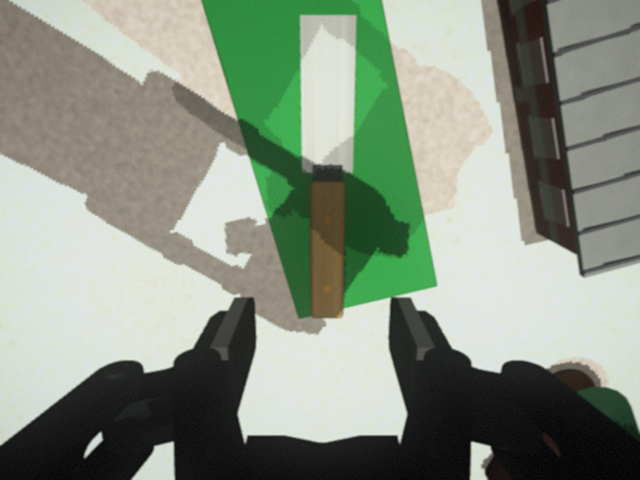

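Run:
```python
from h import *
q=np.load('pics/w3.npz')
t=pix(328,15,.013,q);j=pix(327,168,.013,q);e=pix(327,316,.018,q)
print(t*1000,j*1000,e*1000,np.linalg.norm(t-j),np.linalg.norm(t-e))
u=(t-e)/np.linalg.norm((t-e)[:2]);print(np.degrees(np.arctan2(u[1],u[0])),(t-.130*u)*1000,(e+.07*u)*1000)
```

```text
[ 400.61509035 -200.129079     13.        ] [ 378.15550769 -289.75486469   13.        ] [ 352.6955475  -394.07085238   18.        ] 0.09239704710435037 0.19983666843367226
76.12121266546457 [ 369.43216756 -326.33377513   16.2536749 ] [ 369.48635208 -326.11447754   16.24802121]
```

Request:
carry_out(
  series=[0,0,0,0.0033,0.0025,0.0357,0.05,0,0,0,0,0,0.0357,0.05,0,0,0,0,0,0.0357,0.05,0,0,0,0,0,0.0357,0.05,0,0,0,0,0,0,0.05,0,0,0,0,0,0,0.01,0,0,0,0,0,0,0.01,0,0,0,0,0,0,0.01,0,0,0,0,0,0,0.01,0,0,0,0,0,0,0.01],
  force=100,
)

```text
clock: 10.5
position: [0.3705, -0.3241, 0.0098]
eef_rot: [0.786, 0.618, 0.0, 0.002]
wrist_force: [-0.2, -0.1, -1.2]
opening: 0.0207
finger_force: 99.7
```

Request:
carry_out(
  series=[0,0,0,0,0,0,0.01,0,0,0,0,0,0,0.01,0,0,0,0,0,-0.02,0.01,0,0,0,0,0,-0.03,0.01,0,0,0,0,0,-0.03,0.01,0,0,0,0,0,0,0.01,0,0,0,0,0,0,0.01,0,0,0,0,0,0,0.01,0,0,0,0,0,0,0.01,0,0,0,0,0,0,0.01],
)

```text
clock: 11.33
position: [0.3683, -0.3221, 0.0865]
eef_rot: [0.786, 0.618, 0.0, -0.002]
wrist_force: [-0.2, 0.2, -0.5]
opening: 0.0211
finger_force: 99.9
```

Run:
```python
from h import *
from plant import ctrl,cams
p,r=cur(ctrl)
q=cams.camera_params('wrist');im,d=cams.read_camera('wrist');P=cloud(d,q)
A=r.inv().apply(P.reshape(-1,3)-p).reshape(P.shape)*1000
m=(d>0)&(A[...,0]>30)&(A[...,0]<170)&(abs(A[...,1])<25)&(A[...,2]<20)&(A[...,2]>-45)
X=A[m];print(len(X),'x max',np.percentile(X[:,0],99.5))
for lo in range(40,140,15):
    s=X[(X[:,0]>lo)&(X[:,0]<lo+15)]
    if len(s):print(lo,s.mean(0).round(1),np.percentile(s[:,1],[1,99]).round(1))
```

```text
t 11.33 p [ 368.3 -322.1   86.5] al 76.4 z [-0.002  0.003 -1.   ] op 21.1 ff 99.9 F [-0.2  0.2 -0.5] q [-0.81  0.25  2.05  0.    0.85 -0.57]
26056 x max 106.99185021284055
40 [47.6 -0.8 -4.4] [-17.4  15.9]
55 [62.6 -0.7 -4.4] [-17.3  16. ]
70 [77.6 -0.6 -4.4] [-17.3  16.1]
85 [92.6 -0.5 -4.4] [-17.2  16.2]
100 [103.7  -0.4  -4.4] [-17.1  16.2]
```

Run:
```python
from h import *
from plant import ctrl,cams
p,r=cur(ctrl)
plan(p,r,[.3504,-.2898,.0589],down(3.3),name='pre')
```

```text
t 11.38 p [ 368.5 -322.3   86.5] al 76.4 z [-0.002  0.003 -1.   ] op 20.9 ff 99.9 F [-0.1 -0.3 -1.4] q [-0.81  0.25  2.05  0.    0.85 -0.57]
pre 11 x [-0.0003, -0.0, 0.1159, 0.0009, -0.0035, 0.0025]
```

Request:
carry_out(
  series=[0,0,0.1159,0.0009,-0.0035,0.0025,0.01,0,0,0.1159,0.0009,-0.0035,0.0025,0.01,0,0,0.1159,0.0009,-0.0035,0.0025,0.01,0,0,0.1159,0.0009,-0.0035,0.0025,0.01,0,0,0.1159,0.0009,-0.0035,0.0025,0.01,0,0,0.1159,0.0009,-0.0035,0.0025,0.01,0,0,0.1159,0.0009,-0.0035,0.0025,0.01,0,0,0.1159,0.0009,-0.0035,0.0025,0.01,0,0,0.1159,0.0009,-0.0035,0.0025,0.01,0,0,0.1159,0.0009,-0.0035,0.0025,0.01],
)

```text
clock: 12.22
position: [0.3507, -0.2936, 0.0619]
eef_rot: [0.996, 0.084, -0.001, -0.001]
wrist_force: [-0.0, -0.3, -0.3]
opening: 0.0214
finger_force: 99.9
```

Request:
carry_out(
  series=[0,0,0.1159,0.0009,-0.0035,0.0025,0.01,0,0,0,0,0,0,0.01,0,0,0,0,0,0,0.01,0,0,0,0,0,0,0.01,0,0,0,0,0,0,0.01,0,0,0,0,0,0,0.01,0,0,0,0,0,0,0.01,0,0,0,0,0,0,0.01,0,0,0,0,0,0,0.01,0,0,0,0,0,0,0.01],
)

```text
clock: 13.05
position: [0.3517, -0.2908, 0.0606]
eef_rot: [1.0, 0.029, 0.0, -0.0]
wrist_force: [-0.3, 0.3, -1.4]
opening: 0.0214
finger_force: 99.9
```

Run:
```python
from h import *
from plant import ctrl,cams
p,r=cur(ctrl)
plan(p,r,[.3504,-.2898,.0589],down(3.3),name='pre')
q=cams.camera_params('wrist');im,d=cams.read_camera('wrist');P=cloud(d,q)
cv2.imwrite('pics/w4.png',im[:,:,::-1])
A=r.inv().apply(P.reshape(-1,3)-p).reshape(P.shape)*1000
m=(d>0)&(A[...,0]>40)&(A[...,0]<130)&(abs(A[...,1])<25)&(A[...,2]<5)&(A[...,2]>-45)
for lo in (40,70,95): 
    s=A[m&(A[...,0]>lo)&(A[...,0]<lo+15)];print(lo,s.mean(0).round(1))
# roof eave in cloud
m=(d>0)&(P[...,2]>.06)&(P[...,2]<.085)&(P[...,0]>.49)
X=P[m];print('roof',len(X),np.median(X[:,2]),np.percentile(X[:,0],[0.5,2,10]))
```

```text
t 13.05 p [ 351.7 -290.8   60.6] al 3.3 z [ 0.  0. -1.] op 21.4 ff 99.9 F [-0.3  0.3 -1.4] q [-0.79  0.24  2.13  0.    0.77  0.73]
pre 1 x [-0.0001, -0.0004, 0.0005, -0.0012, -0.0011, 0.0017]
40 [47.6 -1.1 -4.4]
70 [77.5 -0.8 -4.4]
95 [100.4  -0.8  -4.4]
  return _methods._mean(a, axis=axis, dtype=dtype,
  ret = ret.dtype.type(ret / rcount)
Traceback (most recent call last):
IndexError: index -1 is out of bounds for axis 0 with size 0
```

View pics/w4.png

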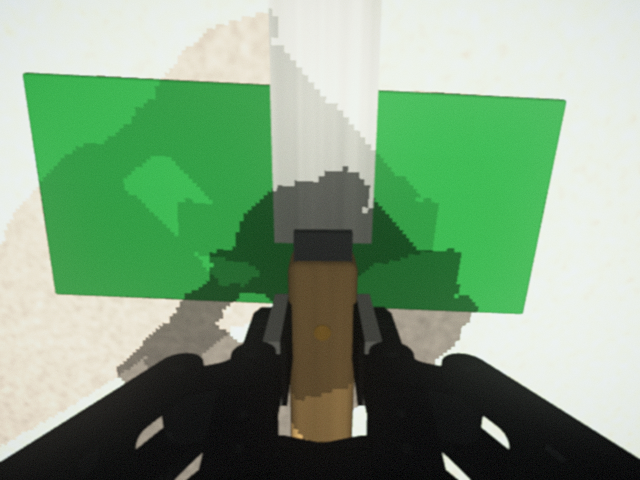

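Request:
carry_out(
  series=[0,0,0,0,-0.0011,0.0017,0.01,0,0,0,0,0,0,0.01,0,0,0,0.01,0,0,0.01,0,0,0,0.01,0,0,0.01,0,0,0,0.01,0,0,0.01,0,0,0,0.01,0,0,0.01,0,0,0,0.008,0,0,0.01,0,0,0,0.006,0,0,0.01,0,0,0,0,0,0,0.01,0,0,0,0,0,0,0.01],
)

```text
clock: 13.93
position: [0.4058, -0.2863, 0.0588]
eef_rot: [1.0, 0.029, -0.0, -0.0]
wrist_force: [-0.4, -0.1, -1.1]
opening: 0.0212
finger_force: 99.9
```

Run:
```python
from h import *
from plant import ctrl,cams
p,r=cur(ctrl)
hatch(cams,(.6475,-.2726,.068),3.3,.1,False,'scene')
```

```text
t 13.93 p [ 405.8 -286.3   58.8] al 3.4 z [-0.  0. -1.] op 21.2 ff 99.9 F [-0.4 -0.1 -1.1] q [-0.7   0.31  2.04  0.    0.79  0.81]
n 0 angle pct None maxr None
```

Run:
```python
from h import *
N=20;T=np.linspace(0,1.68,N+1);S=0.4*np.linspace(0,1,N+1)
P=[]
for t,f in zip(T,S):
    tip=114*np.array([-np.cos(t),np.sin(t)])
    P.append(tip-127.5*np.array([np.cos(f),np.sin(f)])+3.1*np.array([np.sin(f),-np.cos(f)]))
for i in range(N):
    d=P[i+1]-P[i];f=S[i]
    print(i,np.round([d@[np.cos(f),np.sin(f)],d@[np.sin(f),-np.cos(f)]],1),end=' ')
print(P[0],P[10],P[-1])
```

```text
0 [ 0.5 -7. ] 1 [ 1.5 -6.9] 2 [ 2.5 -6.7] 3 [ 3.4 -6.4] 4 [ 4.3 -6. ] 5 [ 5.2 -5.6] 6 [ 6. -5.] 7 [ 6.8 -4.3] 8 [ 7.4 -3.6] 9 [ 8.  -2.8] 10 [ 8.5 -1.9] 11 [ 9. -1.] 12 [ 9.3 -0.1] 13 [9.5 0.9] 14 [9.6 1.9] 15 [9.7 2.8] 16 [9.6 3.8] 17 [9.4 4.8] 18 [9.1 5.8] 19 [8.7 6.7] [-241.5   -3.1] [-200.4333759    56.52076961] [-103.80359012   60.81479732]
```

Request:
carry_out(
  series=[0,0.02,0,0.0005,0,-0.007,0.01,0,0.02,0,0.0015,0,-0.0069,0.01,0,0.02,0,0.0025,0,-0.0067,0.01,0,0.02,0,0.0034,0,-0.0064,0.01,0,0.02,0,0.0043,0,-0.006,0.01,0,0.02,0,0.0052,0,-0.0056,0.01,0,0.02,0,0.006,0,-0.005,0.01,0,0.02,0,0.0068,0,-0.0043,0.01,0,0.02,0,0.0074,0,-0.0036,0.01,0,0.02,0,0.008,0,-0.0028,0.01],
)

```text
clock: 14.82
position: [0.4475, -0.2844, 0.1192]
eef_rot: [0.994, 0.029, 0.101, -0.003]
wrist_force: [-1.6, -0.2, -1.8]
opening: 0.0212
finger_force: 99.8
```

Run:
```python
from h import *
from plant import ctrl,cams
p,r=cur(ctrl)
hatch(cams,(.6475,-.2726,.068),3.3,.1,False,'scene')
```

```text
t 14.82 p [ 447.5 -284.4  119.2] al 3.3 z [ 0.201  0.011 -0.979] op 21.2 ff 99.8 F [-1.6 -0.2 -1.8] q [-0.73  0.19  2.06  0.21  0.76  0.64]
n 5227 angle pct [0.8  0.84 0.86 0.91 1.04] maxr 0.145
```

Request:
carry_out(
  series=[0,0.02,0,0.0085,0,-0.0019,0.01,0,0.02,0,0.009,0,-0.001,0.01,0,0.02,0,0.0093,0,-0.0001,0.01,0,0.02,0,0.0095,0,0.0009,0.01,0,0.02,0,0.0096,0,0.0019,0.01,0,0.02,0,0.0097,0,0.0028,0.01,0,0.02,0,0.0096,0,0.0038,0.01,0,0.02,0,0.0094,0,0.0048,0.01,0,0.02,0,0.0091,0,0.0058,0.01,0,0.02,0,0.0087,0,0.0067,0.01],
)

```text
clock: 15.7
position: [0.5446, -0.2788, 0.123]
eef_rot: [0.979, 0.028, 0.2, -0.006]
wrist_force: [-1.6, -0.5, -0.4]
opening: 0.0213
finger_force: 100.0
```

Run:
```python
from h import *
from plant import ctrl,cams
p,r=cur(ctrl)
hatch(cams,(.6475,-.2726,.068),3.3,.1,False,'scene')
hatch(cams)
p,r=plan(p,r,[.40,-.300,.16],down(3.3),name='back')
p,r=plan(p,r,[.3705,-.3130,.06],down(76.3),name='turn')
```

```text
t 15.7 p [ 544.6 -278.8  123. ] al 3.3 z [ 0.392  0.022 -0.92 ] op 21.3 ff 100.0 F [-1.6 -0.5 -0.4] q [-0.68  0.26  2.    0.47  0.62  0.48]
n 3804 angle pct [0.64 1.69 1.72 1.75 1.87] maxr 0.155
n 3140 angle pct [1.67 1.71 1.72 1.74 1.76] maxr 0.154
back 4 x [0.0001, -0.1008, 0.0, -0.0332, 0.0032, -0.0182]
turn 11 x [0.0, 0.0, -0.1158, -0.0031, -0.0007, 0.0091]
```

Request:
carry_out(
  series=[0,-0.1008,0,-0.0332,0.0032,-0.0182,0.01,0,-0.1008,0,-0.0332,0.0032,-0.0182,0.01,0,-0.1008,0,-0.0332,0.0032,-0.0182,0.01,0,-0.1008,0,-0.0332,0.0032,-0.0182,0.01,0,0,-0.1158,-0.0031,-0.0007,0.0091,0.01,0,0,-0.1158,-0.0031,-0.0007,0.0091,0.01,0,0,-0.1158,-0.0031,-0.0007,0.0091,0.01,0,0,-0.1158,-0.0031,-0.0007,0.0091,0.01,0,0,-0.1158,-0.0031,-0.0007,0.0091,0.01,0,0,-0.1158,-0.0031,-0.0007,0.0091,0.01],
)

```text
clock: 16.63
position: [0.3799, -0.3023, 0.1056]
eef_rot: [0.929, 0.37, -0.001, -0.0]
wrist_force: [0.7, -0.7, -0.6]
opening: 0.0216
finger_force: 99.9
```

Request:
carry_out(
  series=[0,0,-0.1158,-0.0031,-0.0007,0.0091,0.01,0,0,-0.1158,-0.0031,-0.0007,0.0091,0.01,0,0,-0.1158,-0.0031,-0.0007,0.0091,0.01,0,0,-0.1158,-0.0031,-0.0007,0.0091,0.01,0,0,-0.1158,-0.0031,-0.0007,0.0091,0.01,0,0,0,0,0,0,0.01,0,0,0,0,0,0,0.01,0,0,0,0,0,0,0.01,0,0,0,0,0,0,0.01,0,0,0,0,0,0,0.01],
)

```text
clock: 17.47
position: [0.3688, -0.3133, 0.0609]
eef_rot: [0.787, 0.617, -0.001, -0.0]
wrist_force: [0.1, 0.0, -0.8]
opening: 0.0211
finger_force: 99.9
```

Run:
```python
from h import *
from plant import ctrl,cams
p,r=cur(ctrl)
plan(p,r,[.372,-.316,.0105],down(76.3),name='lower')
im,d=cams.read_camera('wrist');P=cloud(d,cams.camera_params('wrist'))
A=r.inv().apply(P.reshape(-1,3)-p).reshape(P.shape)*1000
m=(d>0)&(abs(A[...,1])<12)&(A[...,2]<8)&(A[...,2]>-45)
for lo in (40,70,90): 
    s=A[m&(A[...,0]>lo)&(A[...,0]<lo+15)];print(lo,s.mean(0).round(1))
```

```text
t 17.47 p [ 368.8 -313.3   60.9] al 76.3 z [-0.002 -0.001 -1.   ] op 21.1 ff 99.9 F [ 0.1  0.  -0.8] q [-0.79  0.29  2.07 -0.    0.79 -0.55]
lower 2 x [-0.0008, 0.0007, -0.0004, -0.0009, 0.0019, 0.0252]
40 [47.6 -0.  -4.3]
70 [77.6  0.  -4.4]
90 [97.6 -0.  -4.3]
```

Request:
carry_out(
  series=[0,0,0,0,0.0015,0.02,0.01,0,0,0,0,0.0015,0.02,0.01,0,0,0,0,0,0.0102,0.01,0,0,0,0,0,0,0.01,0,0,0,0,0,0,0.055,0,0,0,0,0,0,0.055,0,0,0,0,0,0,0.055,0,0,0,0,0,0,0.055,0,0,0,0,0,-0.035,0.055,0,0,0,0,0,-0.035,0.055],
  force=30,
)

```text
clock: 18.35
position: [0.3688, -0.3113, 0.0781]
eef_rot: [0.786, 0.618, -0.002, -0.005]
wrist_force: [1.7, -1.4, 0.1]
opening: 0.0551
finger_force: 0.0
```

Run:
```python
from h import *
from plant import ctrl,cams
p,r=cur(ctrl)
im,d=cams.read_camera('top');q=cams.camera_params('top');np.savez('pics/top1.npz',im=im,d=d,**q)
mm=lambda a:cv2.resize(a,(400,300),interpolation=cv2.INTER_CUBIC)
cv2.imwrite('pics/t1.png',np.vstack([np.hstack([mm(im[135:210,290:390]),mm(im[270:345,290:390])]),np.hstack([mm(im[185:275,395:515]),mm(im[295:385,395:515])])])[:,:,::-1])
```

```text
t 18.35 p [ 368.8 -311.3   78.1] al 76.3 z [-0.009  0.006 -1.   ] op 55.1 ff 0.0 F [ 1.7 -1.4  0.1] q [-0.79  0.26  2.06 -0.    0.83 -0.55]
```

View pics/t1.png

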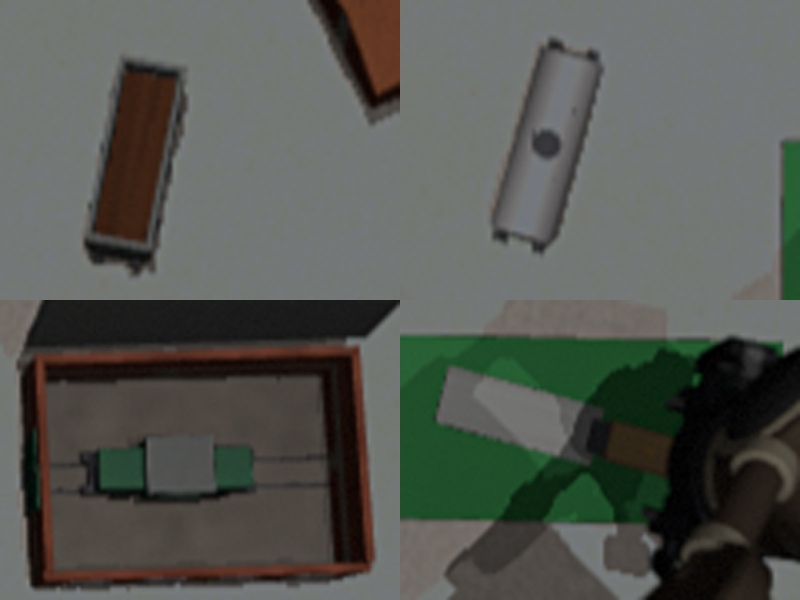

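Run:
```python
from h import *
from plant import ctrl
q=np.load('pics/top1.npz')
c=pix(449,234.6,.052,q);a=pix(395+85/3.333,185+172/3.333,.025,q);b=pix(395+255/3.333,185+167/3.333,.035,q);print(c*1000,a*1000,b*1000)
s=pix(395+(20+375)/2/3.333,185+(350+575-600)/2/3.333,.066,q);print('shed mid',s*1000)
p,r=cur(ctrl)
p,r=plan(p,r,[.45,-.300,.19],down(80),name='a')
p,r=plan(p,r,[c[0],c[1],.14],down(93.3),name='b')
```

```text
[ 574.1536738 -267.0395488   52.       ] [ 572.24269916 -215.90982228   25.        ] [ 576.75385905 -315.3994566    35.        ]
shed mid [ 574.14448078 -274.11962366   66.        ]
t 18.4 p [ 374.  -316.4   86.2] al 76.3 z [ 0.003 -0.006 -1.   ] op 55.1 ff 0.0 F [ 1.2 -1.2  2.9] q [-0.79  0.25  2.05 -0.    0.84 -0.55]
a 4 x [0.0009, 0.0012, -0.0161, 0.008, 0.0178, -0.0259]
b 4 x [0.0, 0.0, -0.058, 0.0109, 0.0303, 0.0125]
```

Request:
carry_out(
  series=[0,0,-0.0161,0.008,0.0178,-0.0259,0.065,0,0,-0.0161,0.008,0.0178,-0.0259,0.065,0,0,-0.0161,0.008,0.0178,-0.0259,0.065,0,0,-0.0161,0.008,0.0178,-0.0259,0.065,0,0,-0.058,0.0109,0.0303,0.0125,0.065,0,0,-0.058,0.0109,0.0303,0.0125,0.065,0,0,-0.058,0.0109,0.0303,0.0125,0.065,0,0,-0.058,0.0109,0.0303,0.0125,0.065,0,0,0,0,0,0,0.065,0,0,0,0,0,0,0.065],
)

```text
clock: 19.23
position: [0.5723, -0.2636, 0.1315]
eef_rot: [0.686, 0.728, -0.001, -0.002]
wrist_force: [-1.9, 0.1, -0.6]
opening: 0.065
finger_force: 0.0
```

Run:
```python
from h import *
from plant import ctrl,cams
p,r=cur(ctrl)
q=cams.camera_params('wrist');im,d=cams.read_camera('wrist');P=cloud(d,q)
A=P*1000
m=(d>0)&(A[...,2]>46)&(A[...,2]<56)&(abs(A[...,0]-575)<45)&(abs(A[...,1]+270)<60)
X=A[m];print('cab',len(X),(np.percentile(X,1,axis=0)+np.percentile(X,99,axis=0))/2,np.ptp(X,axis=0),cv2.minAreaRect(X[:,:2].astype(np.float32)))
plan(p,r,[.5742,-.267,.016],down(93.0),name='c')
```

```text
t 19.23 p [ 572.3 -263.6  131.5] al 93.4 z [-0.005  0.001 -1.   ] op 65.0 ff 0.0 F [-1.9  0.1 -0.6] q [-0.5   0.43  1.69 -0.    1.03 -0.56]
cab 4003 [ 575.95362176 -264.80871631   50.25680063] [35.90684476 41.3481204   8.1675804 ] ((576.1386108398438, -264.9180908203125), (35.23086166381836, 40.331825256347656), 2.414018392562866)
c 3 x [-0.0017, -0.0005, 0.0023, -0.0012, 0.0007, 0.0385]
```

Request:
carry_out(
  series=[0,0,0,-0.0022,0.0036,0.0385,0.065,0,0,0,0,0,0.0385,0.065,0,0,0,0,0,0.038,0.065,0,0,0,0,0,0,0.065,0,0,0,0,0,0,0.015,0,0,0,0,0,0,0.015,0,0,0,0,0,0,0.015,0,0,0,0,0,0,0.015,0,0,0,0,0,0,0.015,0,0,0,0,0,0,0.015],
  force=40,
)

```text
clock: 20.12
position: [0.5775, -0.2682, 0.0215]
eef_rot: [0.687, 0.727, -0.0, 0.002]
wrist_force: [-0.9, -1.0, 7.4]
opening: 0.0334
finger_force: 41.1
```

Request:
carry_out(
  series=[0,0,0,0,0,-0.01,0.015,0,0,0,0,0,-0.03,0.015,0,0,0,0,0,-0.035,0.015,0,0,0,0,0,-0.035,0.015,0,0,0,0,0,-0.035,0.015,0,0,0,0,0,-0.035,0.015,0,0,0,0,0,-0.02,0.015,0,0,0,0,0,0,0.015,0,0,0,0,0,0,0.015,0,0,0,0,0,0,0.015],
)

```text
clock: 20.95
position: [0.5747, -0.266, 0.2167]
eef_rot: [0.686, 0.727, -0.001, -0.002]
wrist_force: [-0.5, 0.7, -2.2]
opening: 0.0335
finger_force: 40.1
```

Run:
```python
from h import *
from plant import ctrl,cams
p,r=cur(ctrl)
p,r=plan(p,r,[.5705,.3749,.19],down(173.3),name='b')
```

```text
t 20.95 p [ 574.7 -266.   216.7] al 93.3 z [-0.005  0.001 -1.   ] op 33.5 ff 40.1 F [-0.5  0.7 -2.2] q [-0.5   0.34  1.62 -0.    1.18 -0.56]
b 17 x [-0.0002, -0.0003, -0.0821, 0.0311, 0.0266, 0.0016]
```

Run:
```python
from h import *
from plant import ctrl,cams
p,r=cur(ctrl)
p,r=plan(p,r,[.52,.08,.215],down(173.3),N=12,name='b')
p,r=plan(p,r,[.5705,.3749,.15],down(173.3),N=8,name='c')
```

```text
t 20.95 p [ 574.7 -266.   216.7] al 93.3 z [-0.005  0.001 -1.   ] op 33.5 ff 40.1 F [-0.5  0.7 -2.2] q [-0.5   0.34  1.62 -0.    1.18 -0.56]
b 12 x [-0.0003, -0.0004, -0.1164, 0.0272, 0.0163, 0.0001]
c 8 x [0.0, 0.0, 0.0, -0.002, 0.0373, 0.0081]
```

Request:
carry_out(
  series=[0,0,-0.1164,0.0272,0.0163,0,0.015,0,0,-0.1164,0.0272,0.0163,0,0.015,0,0,-0.1164,0.0272,0.0163,0,0.015,0,0,-0.1164,0.0272,0.0163,0,0.015,0,0,-0.1164,0.0272,0.0163,0,0.015,0,0,-0.1164,0.0272,0.0163,0,0.015,0,0,-0.1164,0.0272,0.0163,0,0.015,0,0,-0.1164,0.0272,0.0163,0,0.015,0,0,-0.1164,0.0272,0.0163,0,0.015,0,0,-0.1164,0.0272,0.0163,0,0.015],
)

```text
clock: 21.78
position: [0.5612, 0.0343, 0.2148]
eef_rot: [0.171, 0.985, -0.0, -0.004]
wrist_force: [0.0, -0.6, -1.3]
opening: 0.0337
finger_force: 40.2
```

Request:
carry_out(
  series=[0,0,-0.1164,0.0272,0.0163,0,0.015,0,0,-0.1164,0.0272,0.0163,0,0.015,0,0,0,-0.002,0.0373,0,0.015,0,0,0,-0.002,0.0373,0,0.015,0,0,0,-0.002,0.0373,0,0.015,0,0,0,-0.002,0.0373,0,0.015,0,0,0,-0.002,0.0373,0,0.015,0,0,0,-0.002,0.0373,0,0.015,0,0,0,-0.002,0.0373,0,0.015,0,0,0,-0.002,0.0373,0,0.015],
)

```text
clock: 22.62
position: [0.5696, 0.3748, 0.2143]
eef_rot: [0.058, 0.998, -0.002, -0.004]
wrist_force: [0.4, 0.3, -0.8]
opening: 0.0336
finger_force: 40.2
```

Run:
```python
from h import *
from plant import ctrl,cams
p,r=cur(ctrl)
q=cams.camera_params('wrist');im,d=cams.read_camera('wrist')
cv2.imwrite('pics/w5.png',im[:,:,::-1])
p,r=plan(p,r,[.5705,.3749,.15],down(173.3),name='c')
```

```text
t 22.62 p [569.6 374.8 214.3] al 173.3 z [-0.008 -0.003 -1.   ] op 33.6 ff 40.2 F [ 0.4  0.3 -0.8] q [ 0.52  0.44  1.5   0.    1.22 -0.94]
c 2 x [-0.002, -0.004, 0.0003, -0.0006, 0.0002, 0.0321]
```

View pics/w5.png

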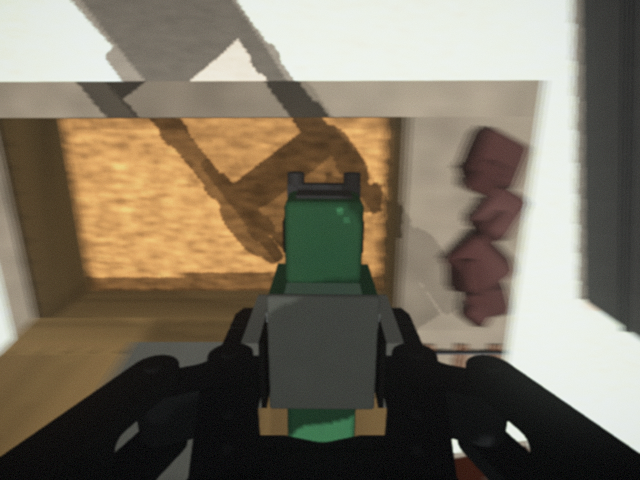

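Request:
carry_out(
  series=[0,0,0,0,0,0.038,0.015,0,0,0,0,0,0.038,0.015,0,0,0,0,0,0.038,0.015,0,0,0,0,0,0.038,0.015,0,0,0,0,0,0.025,0.015,0,0,0,0,0,0.01,0.015,0,0,0,0,0,0.003,0.015,0,0,0,0,0,0,0.015,0,0,0,0,0,0,0.055,0,0,0,0,0,0,0.055],
)

```text
clock: 23.5
position: [0.5693, 0.3656, 0.0269]
eef_rot: [0.057, 0.998, -0.008, -0.004]
wrist_force: [-2.1, -20.1, 3.8]
opening: 0.0537
finger_force: 0.0
```

Request:
carry_out(
  series=[0,0,0,0,0,0,0.055,0,0,0,0,0,0,0.055,0,0,0,0,0,-0.03,0.055,0,0,0,0,0,-0.04,0.055,0,0,0,0,0,-0.04,0.055,0,0,0,0,0,-0.04,0.055,0,0,0,0,0,-0.04,0.055,0,0,0,0,0,0,0.055,0,0,0,0,0,0,0.055,0,0,0,0,0,0,0.055],
)

```text
clock: 24.33
position: [0.5719, 0.3741, 0.22]
eef_rot: [0.058, 0.998, 0.001, -0.0]
wrist_force: [-0.3, -0.1, -1.5]
opening: 0.0546
finger_force: 0.0
```

Run:
```python
from h import *
from plant import ctrl,cams
p,r=cur(ctrl)
im,d=cams.read_camera('top');q=cams.camera_params('top');np.savez('pics/top2.npz',im=im,d=d,**q)
P=cloud(d,q)*1000
M=R.from_euler('z',-6.7,degrees=True).as_matrix()
def blob(n,c,rad,zl,zh):
    m=(d>0)&(np.hypot(P[...,0]-c[0],P[...,1]-c[1])<rad)&(P[...,2]>zl)&(P[...,2]<zh);X=P[m]
    if len(X)<20: print(n,'none');return
    (cc,s,a)=cv2.minAreaRect(X[:,:2].astype(np.float32));print(n,len(X),np.round(cc,1),np.round(s,1),round(a,1),X[:,2].max().round(0))
blob('tank',(428.8,-31.3),80,28,60);blob('open',(691.7,-20.3),80,28,60)
blob('loco',(570,375),60,28,62)
t=np.array([.4288,-.0313]);
p2,r2=plan(p,r,[.48,.10,.2],down(167.7),name='t0',N=9)
plan(p2,r2,[t[0],t[1],.12],down(167.7),name='t1')
```

```text
t 24.33 p [571.9 374.1 220. ] al 173.3 z [-0.     0.002 -1.   ] op 54.6 ff 0.0 F [-0.3 -0.1 -1.5] q [ 0.51  0.43  1.49  0.    1.22 -0.94]
tank 771 [429.5 -30.4] [32.1 92. ] 75.6 52.0
open 835 [693.7 -17.8] [35.2 98. ] 80.3 52.0
loco 942 [571.2 390.5] [73.8 94.2] 82.5 62.0
t0 9 x [0.0002, -0.0001, 0.0109, 0.0052, -0.0317, 0.0022]
t1 5 x [0.0, 0.0, 0.0, 0.0044, -0.0278, 0.016]
```

```bash
cat >> h.py <<'E'
def blob(cams,n,c,rad,zl,zh,name='wrist'):
    q=cams.camera_params(name);im,d=cams.read_camera(name);P=cloud(d,q)*1000
    m=(d>0)&(np.hypot(P[...,0]-c[0],P[...,1]-c[1])<rad)&(P[...,2]>zl)&(P[...,2]<zh)
    k,l,s,_=cv2.connectedComponentsWithStats(m.astype(np.uint8))
    if k<2: print(n,'none');return
    X=P[l==1+np.argmax(s[1:,4])]
    cc,sz,a=cv2.minAreaRect(X[:,:2].astype(np.float32));print(n,len(X),np.round(cc,1),np.round(sz,1),round(a,1),'z',np.percentile(X[:,2],[5,50,95]).round(1))
E
python3 - <<'E'
from h import *
from plant import ctrl,cams
blob(cams,'loco cab',(570,375),60,46,60);blob(cams,'loco',(570,375),70,25,60);blob(cams,'floor',(540,300),40,-5,20)
E
```

```text
loco cab 2299 [567.9 374.4] [35.6 39.8] 83.7 z [51.5 52.8 54. ]
loco 4353 [567.3 374.5] [35.6 92.8] 83.4 z [38.5 51.6 53.8]
floor 6776 [540.2 300.1] [79.8 79.2] 83.8 z [3.6 4.9 6.1]
```

Request:
carry_out(
  series=[0,0,0.011,0.0052,-0.0317,0.0022,0.055,0,0,0.011,0.0052,-0.0317,0.0022,0.055,0,0,0.011,0.0052,-0.0317,0.0022,0.055,0,0,0.011,0.0052,-0.0317,0.0022,0.055,0,0,0.011,0.0052,-0.0317,0.0022,0.055,0,0,0.011,0.0052,-0.0317,0.0022,0.055,0,0,0.011,0.0052,-0.0317,0.0022,0.055,0,0,0.011,0.0052,-0.0317,0.0022,0.055,0,0,0.011,0.0052,-0.0317,0.0022,0.055,0,0,0,0,0,0,0.055],
)

```text
clock: 25.37
position: [0.4757, 0.0956, 0.1961]
eef_rot: [0.109, 0.994, -0.002, -0.005]
wrist_force: [-0.2, -0.5, -0.8]
opening: 0.0549
finger_force: 0.0
```

Request:
carry_out(
  series=[0,0,0,0.0044,-0.0278,0.016,0.055,0,0,0,0.0044,-0.0278,0.016,0.055,0,0,0,0.0044,-0.0278,0.016,0.055,0,0,0,0.0044,-0.0278,0.016,0.055,0,0,0,0.0044,-0.0278,0.016,0.055,0,0,0,0,0,0,0.055,0,0,0,0,0,0,0.055,0,0,0,0,0,0,0.055,0,0,0,0,0,0,0.055,0,0,0,0,0,0,0.055],
)

```text
clock: 26.2
position: [0.4294, -0.0304, 0.1194]
eef_rot: [0.107, 0.994, -0.0, -0.001]
wrist_force: [0.5, -0.8, 0.1]
opening: 0.0548
finger_force: 0.0
```

Run:
```python
from h import *
from plant import ctrl,cams
p,r=cur(ctrl)
blob(cams,'tank',(429,-31),70,30,60)
blob(cams,'tank',(429,-31),70,20,60,'top')
p2,r2=plan(p,r,[.429,-.0313,.016],down(167),name='d')
```

```text
t 26.2 p [429.4 -30.4 119.4] al 167.7 z [-0.001  0.    -1.   ] op 54.8 ff 0.0 F [ 0.5 -0.8  0.1] q [-0.17  0.08  2.16 -0.    0.9  -1.53]
tank 8677 [428.9 -29. ] [32.3 92.1] 75.6 z [35.2 44.1 47.3]
tank none
d 3 x [-0.0001, -0.0004, 0.0043, 0.0, -0.0003, 0.0345]
```

Request:
carry_out(
  series=[0,0,0.037,0.0008,0.0013,0.0348,0.055,0,0,0,0,0,0.0348,0.055,0,0,0,0,0,0.0348,0.055,0,0,0,0,0,0,0.055,0,0,0,0,0,0,0.015,0,0,0,0,0,0,0.015,0,0,0,0,0,0,0.015,0,0,0,0,0,0,0.015,0,0,0,0,0,0,0.015,0,0,0,0,0,0,0.015],
  force=40,
)

```text
clock: 27.13
position: [0.4286, -0.03, 0.0158]
eef_rot: [0.126, 0.992, -0.0, 0.0]
wrist_force: [-0.2, -0.3, -1.2]
opening: 0.0321
finger_force: 39.8
```

Request:
carry_out(
  series=[0,0,0,0,0,-0.01,0.015,0,0,0,0,0,-0.03,0.015,0,0,0,0,0,-0.035,0.015,0,0,0,0,0,-0.035,0.015,0,0,0,0,0,-0.035,0.015,0,0,0,0,0,-0.035,0.015,0,0,0,0,0,-0.02,0.015,0,0,0,0,0,0,0.015,0,0,0,0,0,0,0.015,0,0,0,0,0,0,0.015],
)

```text
clock: 27.97
position: [0.4268, -0.0296, 0.2136]
eef_rot: [0.126, 0.992, -0.0, -0.002]
wrist_force: [0.2, -0.4, -2.1]
opening: 0.0322
finger_force: 40.0
```

Run:
```python
from h import *
from plant import ctrl,cams
p,r=cur(ctrl)
p,r=plan(p,r,[.5605,.2905,.20],down(173.3),N=10,name='b')
```

```text
t 27.97 p [426.8 -29.6 213.6] al 165.5 z [-0.004  0.    -1.   ] op 32.2 ff 40.0 F [ 0.2 -0.4 -2.1] q [-0.17 -0.06  2.09 -0.    1.12 -1.49]
b 10 x [-0.0, -0.0004, -0.0136, -0.007, 0.034, 0.0013]
```

Request:
carry_out(
  series=[0,0,-0.0136,-0.007,0.034,0.0013,0.015,0,0,-0.0136,-0.007,0.034,0.0013,0.015,0,0,-0.0136,-0.007,0.034,0.0013,0.015,0,0,-0.0136,-0.007,0.034,0.0013,0.015,0,0,-0.0136,-0.007,0.034,0.0013,0.015,0,0,-0.0136,-0.007,0.034,0.0013,0.015,0,0,-0.0136,-0.007,0.034,0.0013,0.015,0,0,-0.0136,-0.007,0.034,0.0013,0.015,0,0,-0.0136,-0.007,0.034,0.0013,0.015,0,0,-0.0136,-0.007,0.034,0.0013,0.015],
)

```text
clock: 28.8
position: [0.5597, 0.2913, 0.1973]
eef_rot: [0.058, 0.998, -0.001, -0.004]
wrist_force: [-0.2, -0.3, -1.2]
opening: 0.0319
finger_force: 40.1
```

Request:
carry_out(
  series=[0,0,0,0,0,0,0.015,0,0,0,0,0,0.038,0.015,0,0,0,0,0,0.038,0.015,0,0,0,0,0,0.038,0.015,0,0,0,0,0,0.02,0.015,0,0,0,0,0,0,0.015,0,0,0,0,0,0,0.015,0,0,0,0,0,0,0.015,0,0,0,0,0,0,0.015,0,0,0,0,0,0,0.015],
)

```text
clock: 29.63
position: [0.5627, 0.2912, 0.0694]
eef_rot: [0.058, 0.998, 0.001, 0.001]
wrist_force: [0.1, 0.3, 0.8]
opening: 0.0316
finger_force: 40.3
```

Run:
```python
from h import *
from plant import ctrl,cams
p,r=cur(ctrl)
p,r=plan(p,r,[.5605,.2905,.0215],down(173.3),name='b')
```

```text
t 29.63 p [562.7 291.2  69.4] al 173.3 z [ 0.001  0.002 -1.   ] op 31.6 ff 40.3 F [0.1 0.3 0.8] q [ 0.41  0.51  1.71  0.    0.92 -1.05]
b 2 x [0.001, 0.0005, 0.0001, 0.0011, -0.0005, 0.024]
```

Request:
carry_out(
  series=[0,0,0,0,0,0.03,0.015,0,0,0,0,0,0.012,0.015,0,0,0,0,0,0.006,0.015,0,0,0,0,0,0,0.015,0,0,0,0,0,0,0.05,0,0,0,0,0,0,0.05,0,0,0,0,0,0,0.05,0,0,0,0,0,0,0.05,0,0,0,0,0,-0.02,0.05,0,0,0,0,0,-0.04,0.05],
)

```text
clock: 30.47
position: [0.5558, 0.2882, 0.0736]
eef_rot: [0.058, 0.998, -0.003, -0.007]
wrist_force: [0.6, 0.1, -0.6]
opening: 0.0505
finger_force: 0.0
```

Request:
carry_out(
  series=[0,0,0,0,0,-0.04,0.05,0,0,0,0,0,-0.04,0.05,0,0,0,0,0,-0.04,0.05,0,0,0,0,0,-0.02,0.05,0,0,0,0,0,0,0.05,0,0,0,0,0,0,0.05,0,0,0,0,0,0,0.05,0,0,0,0,0,0,0.05,0,0,0,0,0,0,0.05,0,0,0,0,0,0,0.05],
)

```text
clock: 31.3
position: [0.5603, 0.29, 0.2168]
eef_rot: [0.058, 0.998, -0.001, -0.003]
wrist_force: [0.7, 0.0, -0.0]
opening: 0.05
finger_force: 0.0
```

Run:
```python
from h import *
from plant import ctrl,cams
p,r=cur(ctrl)
blob(cams,'tank',(561,291),70,35,60)
blob(cams,'open',(692,-19),90,28,60,'top')
p2,r2=plan(p,r,[.55,.05,.2],down(170.5),name='o0')
plan(p2,r2,[.693,-.019,.13],down(170.5),name='o1')
```

```text
t 31.3 p [560.3 290.  216.8] al 173.3 z [-0.006 -0.001 -1.   ] op 50.0 ff 0.0 F [ 0.7  0.  -0. ] q [ 0.41  0.34  1.63  0.    1.18 -1.05]
tank 4656 [561.3 291.3] [32.2 91.9] 83.5 z [40.1 49.1 52.3]
open 834 [693.9 -17.8] [35.2 97.1] 80.4 z [30.  34.5 47.6]
o0 7 x [-0.0003, -0.0009, 0.007, -0.0033, -0.0342, 0.0024]
o1 5 x [0.0, 0.0, 0.0, -0.0305, -0.0089, 0.014]
```

Request:
carry_out(
  series=[0,0,0.007,-0.0033,-0.0342,0.0024,0.055,0,0,0.007,-0.0033,-0.0342,0.0024,0.055,0,0,0.007,-0.0033,-0.0342,0.0024,0.055,0,0,0.007,-0.0033,-0.0342,0.0024,0.055,0,0,0.007,-0.0033,-0.0342,0.0024,0.055,0,0,0.007,-0.0033,-0.0342,0.0024,0.055,0,0,0.007,-0.0033,-0.0342,0.0024,0.055,0,0,0,-0.0305,-0.0089,0.014,0.055,0,0,0,-0.0305,-0.0089,0.014,0.055,0,0,0,-0.0305,-0.0089,0.014,0.055],
)

```text
clock: 32.23
position: [0.6378, 0.0073, 0.1596]
eef_rot: [0.083, 0.997, -0.0, -0.001]
wrist_force: [1.0, 0.9, 0.0]
opening: 0.055
finger_force: 0.0
```

Request:
carry_out(
  series=[0,0,0,-0.0305,-0.0089,0.014,0.055,0,0,0,-0.0305,-0.0089,0.014,0.055,0,0,0,0,0,0,0.055,0,0,0,0,0,0,0.055,0,0,0,0,0,0,0.055,0,0,0,0,0,0,0.055,0,0,0,0,0,0,0.055,0,0,0,0,0,0,0.055,0,0,0,0,0,0,0.055,0,0,0,0,0,0,0.055],
)

```text
clock: 33.07
position: [0.6941, -0.0185, 0.1327]
eef_rot: [0.082, 0.997, -0.0, -0.001]
wrist_force: [0.2, -0.9, 0.1]
opening: 0.055
finger_force: 0.0
```

Run:
```python
from h import *
from plant import ctrl,cams
p,r=cur(ctrl)
blob(cams,'open rim',(693,-18),70,40,60)
blob(cams,'open',(693,-18),70,25,60)
plan(p,r,[.6928,-.0185,.018],down(171),name='o1')
```

```text
t 33.07 p [694.1 -18.5 132.7] al 170.5 z [-0.002  0.    -1.   ] op 55.0 ff 0.0 F [ 0.2 -0.9  0.1] q [-0.09  0.53  1.52 -0.    1.08 -1.49]
open rim 2647 [693.8 -16.1] [36.1 96.8] 80.9 z [41.7 46.2 47.4]
open 9508 [693.6 -16. ] [36.1 96.5] 80.9 z [32.7 34.2 46.8]
o1 3 x [-0.0001, -0.0006, -0.0027, 0.0004, -0.0001, 0.0382]
```

Request:
carry_out(
  series=[0,0,-0.007,0,0.0024,0.0382,0.055,0,0,0,0,0,0.0382,0.055,0,0,0,0,0,0.0382,0.055,0,0,0,0,0,0,0.055,0,0,0,0,0,0,0.015,0,0,0,0,0,0,0.015,0,0,0,0,0,0,0.015,0,0,0,0,0,0,0.015,0,0,0,0,0,0,0.015,0,0,0,0,0,0,0.015],
  force=35,
)

```text
clock: 34.0
position: [0.6955, -0.0166, 0.0193]
eef_rot: [0.079, 0.997, -0.0, 0.0]
wrist_force: [0.2, 0.3, -1.4]
opening: 0.0332
finger_force: 39.7
```

Request:
carry_out(
  series=[0,0,0,0,0,-0.01,0.015,0,0,0,0,0,-0.03,0.015,0,0,0,0,0,-0.035,0.015,0,0,0,0,0,-0.035,0.015,0,0,0,0,0,-0.035,0.015,0,0,0,0,0,-0.035,0.015,0,0,0,0,0,-0.02,0.015,0,0,0,0,0,0,0.015,0,0,0,0,0,0,0.015,0,0,0,0,0,0,0.015],
)

```text
clock: 34.83
position: [0.6937, -0.0164, 0.2162]
eef_rot: [0.079, 0.997, -0.0, -0.002]
wrist_force: [0.7, 0.7, -1.3]
opening: 0.0334
finger_force: 39.8
```

Run:
```python
from h import *
from plant import ctrl,cams
p,r=cur(ctrl)
p,r=plan(p,r,[.53,.08,.21],down(173.3),name='b')
p,r=plan(p,r,[.5525,.2165,.20],down(173.3),name='c')
```

```text
t 34.83 p [693.7 -16.4 216.2] al 170.9 z [-0.005  0.    -1.   ] op 33.4 ff 39.8 F [ 0.7  0.7 -1.3] q [-0.09  0.45  1.46 -0.    1.23 -1.5 ]
b 5 x [-0.0001, -0.001, -0.0083, 0.0351, 0.0145, 0.0013]
c 4 x [0.0, 0.0, 0.0, -0.0016, 0.0345, 0.0025]
```

Request:
carry_out(
  series=[0,0,-0.0083,0.0351,0.0145,0.0013,0.015,0,0,-0.0083,0.0351,0.0145,0.0013,0.015,0,0,-0.0083,0.0351,0.0145,0.0013,0.015,0,0,-0.0083,0.0351,0.0145,0.0013,0.015,0,0,-0.0083,0.0351,0.0145,0.0013,0.015,0,0,0,-0.0016,0.0345,0.0025,0.015,0,0,0,-0.0016,0.0345,0.0025,0.015,0,0,0,-0.0016,0.0345,0.0025,0.015,0,0,0,-0.0016,0.0345,0.0025,0.015,0,0,0,0,0,0,0.015],
)

```text
clock: 35.67
position: [0.5522, 0.2215, 0.1981]
eef_rot: [0.056, 0.998, 0.001, -0.003]
wrist_force: [0.4, 0.1, -0.5]
opening: 0.0332
finger_force: 39.8
```

Request:
carry_out(
  series=[0,0,0,0,0,0,0.015,0,0,0,0,0,0.038,0.015,0,0,0,0,0,0.038,0.015,0,0,0,0,0,0.038,0.015,0,0,0,0,0,0.015,0.015,0,0,0,0,0,0,0.015,0,0,0,0,0,0,0.015,0,0,0,0,0,0,0.015,0,0,0,0,0,0,0.015,0,0,0,0,0,0,0.015],
)

```text
clock: 36.5
position: [0.5552, 0.2167, 0.0743]
eef_rot: [0.059, 0.998, 0.001, 0.0]
wrist_force: [0.6, 0.4, -0.4]
opening: 0.0333
finger_force: 39.8
```

Run:
```python
from h import *
from plant import ctrl,cams
p,r=cur(ctrl)
p,r=plan(p,r,[.5525,.2165,.0255],down(173.3),name='b')
```

```text
t 36.5 p [555.2 216.7  74.3] al 173.3 z [ 0.001  0.001 -1.   ] op 33.3 ff 39.8 F [ 0.6  0.4 -0.4] q [ 0.3   0.44  1.8   0.    0.89 -1.16]
b 2 x [0.0007, 0.0004, -0.0002, 0.0013, -0.0003, 0.0244]
```

Request:
carry_out(
  series=[0,0,0,0,0,0.03,0.015,0,0,0,0,0,0.013,0.015,0,0,0,0,0,0.006,0.015,0,0,0,0,0,0,0.015,0,0,0,0,0,0,0.05,0,0,0,0,0,0,0.05,0,0,0,0,0,0,0.05,0,0,0,0,0,0,0.05,0,0,0,0,0,-0.02,0.05,0,0,0,0,0,-0.04,0.05],
)

```text
clock: 37.33
position: [0.5482, 0.2148, 0.0782]
eef_rot: [0.059, 0.998, -0.002, -0.007]
wrist_force: [-0.6, 0.3, -1.3]
opening: 0.05
finger_force: 0.0
```

Request:
carry_out(
  series=[0,0,0,0,0,-0.04,0.05,0,0,0,0,0,-0.04,0.05,0,0,0,0,0,-0.04,0.05,0,0,0,0,0,-0.04,0.05,0,0,0,0,0,-0.02,0.05,0,0,0,0,0,0,0.05,0,0,0,0,0,0,0.05,0,0,0,0,0,0,0.05,0,0,0,0,0,0,0.05,0,0,0,0,0,0,0.05],
)

```text
clock: 38.17
position: [0.5526, 0.2159, 0.2605]
eef_rot: [0.059, 0.998, -0.001, -0.004]
wrist_force: [-0.3, 0.2, -1.0]
opening: 0.0502
finger_force: 0.0
```

Run:
```python
from h import *
from plant import ctrl,cams
p,r=cur(ctrl)
blob(cams,'open',(553,217),70,30,60)
blob(cams,'tank',(561,291),45,36,60)
blob(cams,'open',(553,217),70,30,60,'top');blob(cams,'tank',(561,291),45,36,60,'top')
blob(cams,'loco',(568,374.5),60,36,60,'top')
im,d=cams.read_camera('wrist');im2,_=cams.read_camera('top')
cv2.imwrite('pics/w6.png',np.hstack([cv2.resize(im,(400,300)),cv2.resize(im2[150:300,30:230],(400,300))])[:,:,::-1])
```

```text
t 38.17 p [552.6 215.9 260.5] al 173.3 z [-0.007 -0.001 -1.   ] op 50.2 ff 0.0 F [-0.3  0.2 -1. ] q [ 0.3   0.23  1.68  0.    1.25 -1.16]
open 4355 [552.1 217.3] [35.8 96.4] 83.5 z [37.4 39.2 51.9]
tank 3570 [561.2 291. ] [32.4 89.2] 83.3 z [39.9 49.2 52.4]
open 826 [552.7 215.8] [37.  96.2] 82.9 z [34.  39.5 52.7]
tank 146 [552.8 282.9] [17.4 45.2] 84.0 z [37.4 45.7 52.2]
loco 461 [553.2 373.6] [36.5 62.9] 81.9 z [37.2 50.3 55.2]
```

View pics/w6.png

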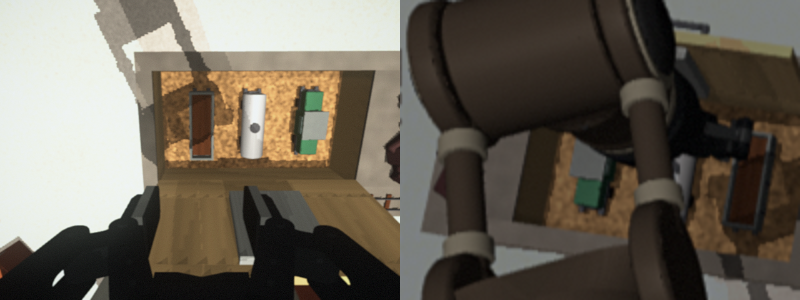

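Run:
```python
from h import *
from plant import ctrl,cams
p,r=cur(ctrl)
M=R.from_euler('z',-6.7,degrees=True).as_matrix();H=np.array([.6368,.2815,.08])
f=lambda x,y,z:H+M@np.array([x,y,z])/1000
D=down(173.3)
w=[('up',f(-70,-50,250)),('over',f(70,92,250)),('low',f(70,92,105))]
for n,q in w: p,r=plan(p,r,q,D,name=n)
T=np.linspace(1.75,0.0,21);X=np.array([[-115*np.cos(t)+11,115*np.sin(t)] for t in T]);print(X[0],X[-1])
d=np.diff(X,axis=0);print([(round(-a/1000,4),round(-b/1000,4)) for a,b in d])
print(f(70,92,105))
```

```text
t 38.52 p [553.9 216.4 262.7] al 173.3 z [-0.003 -0.    -1.   ] op 50.1 ff 0.0 F [ 0.  -0.   0.3] q [ 0.3   0.22  1.67  0.    1.25 -1.16]
up 2 x [-0.0002, -0.0017, -0.0001, -0.0023, 0.0122, -0.0337]
over 6 x [0.0, 0.0, 0.0, -0.0233, 0.0237, 0.0]
low 4 x [0.0, 0.0, 0.0, 0.0, 0.0, 0.0363]
[ 31.4982964  113.15838389] [-104.    0.]
[(np.float64(0.01), np.float64(-0.0014)), (np.float64(0.01), np.float64(-0.0005)), (np.float64(0.0101), np.float64(0.0004)), (np.float64(0.01), np.float64(0.0013)), (np.float64(0.0098), np.float64(0.0021)), (np.float64(0.0096), np.float64(0.003)), (np.float64(0.0093), np.float64(0.0038)), (np.float64(0.0089), np.float64(0.0046)), (np.float64(0.0085), np.float64(0.0054)), (np.float64(0.008), np.float64(0.0061)), (np.float64(0.0074), np.float64(0.0068)), (np.float64(0.0068), np.float64(0.0074)), (np.float64(0.0061), np.float64(0.008)), (np.float64(0.0054), np.float64(0.0085)), (np.float64(0.0047), np.float64(0.0089)), (np.float64(0.0039), np.float64(0.0093)), (np.float64(0.003), np.float64(0.0096)), (np.float64(0.0022), np.float64(0.0098)), (np.float64(0.0013), np.float64(0.01)), (np.float64(0.0004), np.float64(0.01))]
[0.71705565 0.36470475 0.185     ]
```

Request:
carry_out(
  series=[0,0,0,-0.0023,0.0122,-0.0337,0.004,0,0,0,-0.0023,0.0122,-0.0337,0.004,0,0,0,-0.0233,0.0237,0,0.004,0,0,0,-0.0233,0.0237,0,0.004,0,0,0,-0.0233,0.0237,0,0.004,0,0,0,-0.0233,0.0237,0,0.004,0,0,0,-0.0233,0.0237,0,0.004,0,0,0,-0.0233,0.0237,0,0.004,0,0,0,0,0,0,0.004,0,0,0,0,0,0,0.004],
  force=30,
)

```text
clock: 39.35
position: [0.7172, 0.3657, 0.3259]
eef_rot: [0.058, 0.998, -0.001, -0.004]
wrist_force: [0.5, 0.4, 0.1]
opening: 0.0037
finger_force: 0.0
```

Run:
```python
from h import *
from plant import ctrl,cams
p,r=cur(ctrl);hatch(cams)
M=R.from_euler('z',-6.7,degrees=True).as_matrix();H=np.array([.6368,.2815,.08])
f=lambda x,y,z:H+M@np.array([x,y,z])/1000
p,r=plan(p,r,f(70,92,105),down(173.3),name='low')
```

```text
t 39.35 p [717.2 365.7 325.9] al 173.3 z [-0.007 -0.002 -1.   ] op 3.7 ff 0.0 F [0.5 0.4 0.1] q [ 0.42  0.63  0.99  0.    1.53 -1.04]
n 3195 angle pct [1.67 1.71 1.73 1.74 1.76] maxr 0.154
low 4 x [-0.0007, -0.0018, 0.0002, -0.0002, -0.0002, 0.0352]
```

Lower, approach, and run the first half of the arc.

Request:
carry_out(
  series=[0,0,0,0,0,0.0352,0.004,0,0,0,0,0,0.0352,0.004,0,0,0,0,0,0.0352,0.004,0,0,0,0,0,0.0352,0.004,0,0,0,0,0,0,0.004,0,0,0,0,0,0,0.004,0,0,0,0.014,0,-0.002,0.004,0,0,0,0.014,0,-0.002,0.004,0,0,0,0.01,0,-0.002,0.004,0,0,0,0.01,0,-0.002,0.004],
)

```text
clock: 40.23
position: [0.6706, 0.3712, 0.2024]
eef_rot: [0.059, 0.998, 0.002, 0.002]
wrist_force: [1.8, 0.2, -1.1]
opening: 0.0041
finger_force: 0.8
```

Request:
carry_out(
  series=[0,0,0,0.01,0,0,0.004,0,0,0,0.01,0,0.0004,0.004,0,0,0,0.01,0,0.0013,0.004,0,0,0,0.0098,0,0.0021,0.004,0,0,0,0.0096,0,0.003,0.004,0,0,0,0.0093,0,0.0038,0.004,0,0,0,0.0089,0,0.0046,0.004,0,0,0,0.0085,0,0.0054,0.004,0,0,0,0.008,0,0.0061,0.004,0,0,0,0,0,0,0.004],
)

```text
clock: 41.07
position: [0.5818, 0.3801, 0.1679]
eef_rot: [0.058, 0.998, -0.001, -0.004]
wrist_force: [0.1, -0.3, -0.3]
opening: 0.004
finger_force: 0.0
```

Run:
```python
from h import *
from plant import ctrl,cams
p,r=cur(ctrl);hatch(cams)
M=R.from_euler('z',-6.7,degrees=True).as_matrix();H=np.array([.6368,.2815,.08])
print((M.T@(p-H)*1000).round(1))
```

```text
t 41.07 p [581.8 380.1 167.9] al 173.3 z [-0.009 -0.002 -1.   ] op 4.0 ff 0.0 F [ 0.1 -0.3 -0.3] q [ 0.51  0.5   1.49  0.    1.15 -0.94]
n 4395 angle pct [0.81 0.85 0.88 0.9  0.99] maxr 0.15
[-66.1  91.5  87.9]
```

Request:
carry_out(
  series=[0,0,0,0.0074,0,0.0068,0.004,0,0,0,0.0068,0,0.0074,0.004,0,0,0,0.0061,0,0.008,0.004,0,0,0,0.0054,0,0.0085,0.004,0,0,0,0.0047,0,0.0089,0.004,0,0,0,0.0039,0,0.0093,0.004,0,0,0,0.003,0,0.0096,0.004,0,0,0,0.0022,0,0.0098,0.004,0,0,0,0.0013,0,0.01,0.004,0,0,0,0.0004,0,0.0095,0.004],
)

```text
clock: 41.95
position: [0.5435, 0.3851, 0.0817]
eef_rot: [0.058, 0.998, -0.0, -0.002]
wrist_force: [-0.1, 0.5, 0.7]
opening: 0.0036
finger_force: 0.3
```

Request:
carry_out(
  series=[0,0,0,0,0,0.001,0.004,0,0,0,0,0,0.001,0.004,0,0,0,0,0,0,0.004,0,0,0,0,0,0,0.004,0,0,0,0,0,0,0.004,0,0,0,0,0,0,0.004,0,0,0,0,0,0,0.004,0,0,0,0,0,0,0.004,0,0,0,0,0,0,0.004,0,0,0,0,0,0,0.004],
)

```text
clock: 42.78
position: [0.5442, 0.3853, 0.0812]
eef_rot: [0.058, 0.998, -0.0, -0.001]
wrist_force: [0.6, 0.3, -0.3]
opening: 0.004
finger_force: 0.0
```

Run:
```python
from h import *
from plant import ctrl,cams
p,r=cur(ctrl)
M=R.from_euler('z',-6.7,degrees=True).as_matrix();H=np.array([.6368,.2815,.08])
print((M.T@(p-H)*1000).round(1))
im,d=cams.read_camera('wrist');L=(cloud(d,cams.camera_params('wrist'))-H)@M*1000
for x0 in range(-150,0,30):
    m=(d>0)&(L[...,0]>x0)&(L[...,0]<x0+25)&(L[...,1]<70)&(L[...,1]>50)
    print(x0,m.sum(),np.median(L[m][:,2]).round(1) if m.sum() else '')
m=(d>0)&(abs(L[...,1])<40)&(L[...,0]>-150)&(L[...,0]<20)&(L[...,2]>8)&(L[...,2]<60)
X=L[m];print('ring pts',len(X),X.mean(0).round(1) if len(X) else '', np.percentile(X,[2,98],axis=0).round(1) if len(X) else '')
```

```text
t 42.78 p [544.2 385.3  81.2] al 173.3 z [-0.003  0.    -1.   ] op 4.0 ff 0.0 F [ 0.6  0.3 -0.3] q [ 0.55  0.55  1.62  0.    0.97 -0.9 ]
[-104.1   92.2    1.2]
-150 3653 -0.1
-120 15003 61.0
-90 463 -0.3
-60 0 
-30 0 
ring pts 625 [-55.8 -17.2  13.5] [[-57.8 -29.5   8.2]
 [-52.   34.2  20.7]]
```

Run:
```python
from h import *
from plant import ctrl,cams
p,r=cur(ctrl)
M=R.from_euler('z',-6.7,degrees=True).as_matrix();H=np.array([.6368,.2815,.08])
f=lambda x,y,z:H+M@np.array([x,y,z])/1000
D=down(173.3)
for n,q in [('up',(-104,92,80)),('over',(-22,1,80)),('low',(-22,1,30)),('sweep',(-70,1,30)),('up2',(-70,1,55)),('x',(-96,1,50)),('press',(-97,1,-2))]: p,r=plan(p,r,f(*q),D,name=n)
```

```text
t 42.83 p [544.1 385.3  81.2] al 173.3 z [-0.003  0.    -1.   ] op 4.3 ff 0.0 F [ 0.4  0.8 -0.3] q [ 0.55  0.55  1.62  0.    0.97 -0.9 ]
up 2 x [-0.0001, -0.0015, -0.0001, 0.0, -0.0001, -0.0394]
over 4 x [0.0, 0.0, 0.0, -0.0205, -0.0228, 0.0]
low 2 x [0.0, 0.0, 0.0, 0.0, 0.0, 0.025]
sweep 2 x [0.0, 0.0, 0.0, 0.024, 0.0, 0.0]
up2 1 x [0.0, 0.0, 0.0, 0.0, 0.0, -0.025]
x 1 x [0.0, 0.0, 0.0, 0.026, -0.0, 0.005]
press 2 x [0.0, 0.0, 0.0, 0.0005, -0.0, 0.026]
```

Request:
carry_out(
  series=[0,0,0,0,0,-0.039,0.004,0,0,0,0,0,-0.039,0.004,0,0,0,-0.0205,-0.0228,0,0.004,0,0,0,-0.0205,-0.0228,0,0.004,0,0,0,-0.0205,-0.0228,0,0.004,0,0,0,-0.0205,-0.0228,0,0.004,0,0,0,0,0,0,0.004,0,0,0,0,0,0.025,0.004,0,0,0,0,0,0.025,0.004,0,0,0,0,0,0,0.004],
)

```text
clock: 43.67
position: [0.6108, 0.2834, 0.1033]
eef_rot: [0.059, 0.998, -0.002, -0.006]
wrist_force: [-1.4, 0.0, -1.2]
opening: 0.0041
finger_force: 0.0
```

Request:
carry_out(
  series=[0,0,0,0,0,0,0.004,0,0,0,0.008,0,0,0.004,0,0,0,0.008,0,0,0.004,0,0,0,0.008,0,0,0.004,0,0,0,0.008,0,0,0.004,0,0,0,0.008,0,0,0.004,0,0,0,0.008,0,0,0.004,0,0,0,0,0,0,0.004,0,0,0,0,0,0,0.004,0,0,0,0,0,0,0.004],
)

```text
clock: 44.5
position: [0.5674, 0.2908, 0.1093]
eef_rot: [0.058, 0.998, 0.0, -0.001]
wrist_force: [0.5, -0.7, 0.7]
opening: 0.0038
finger_force: 0.0
```

Run:
```python
from h import *
from plant import ctrl,cams
p,r=cur(ctrl)
M=R.from_euler('z',-6.7,degrees=True).as_matrix();H=np.array([.6368,.2815,.08])
print((M.T@(p-H)*1000).round(1))
im,d=cams.read_camera('wrist');L=(cloud(d,cams.camera_params('wrist'))-H)@M*1000
m=(d>0)&(abs(L[...,1])<40)&(L[...,0]>-150)&(L[...,0]<20)&(L[...,2]>4)&(L[...,2]<60)
X=L[m];print('pts',len(X));
for y0 in (-34,18,24): 
    s=X[(X[:,1]>y0)&(X[:,1]<y0+10)];print(y0,len(s),np.percentile(s,[5,95],axis=0).round(0).tolist() if len(s) else '')
```

```text
t 44.5 p [567.4 290.8 109.3] al 173.3 z [-0.003  0.    -1.   ] op 3.8 ff 0.0 F [ 0.5 -0.7  0.7] q [ 0.4   0.46  1.68  0.    0.99 -1.05]
[-70.    1.1  29.3]
pts 7332
-34 895 [[-89.0, -31.0, 6.0], [-60.0, -25.0, 33.0]]
18 542 [[-90.0, 19.0, 28.0], [-84.0, 28.0, 33.0]]
24 1024 [[-90.0, 25.0, 7.0], [-61.0, 33.0, 33.0]]
```

Request:
carry_out(
  series=[0,0,0,0,0,-0.025,0.004,0,0,0,0.013,0,0,0.004,0,0,0,0.013,0,0,0.004,0,0,0,0,0,0,0.004,0,0,0,0,0,0.012,0.004,0,0,0,0,0,0.012,0.004,0,0,0,0,0,0.012,0.004,0,0,0,0,0,0.01,0.004,0,0,0,0,0,0.005,0.004,0,0,0,0,0,0.004,0.004],
)

```text
clock: 45.38
position: [0.5407, 0.293, 0.0782]
eef_rot: [0.059, 0.998, -0.001, -0.003]
wrist_force: [-8.4, -3.9, 21.0]
opening: 0.0041
finger_force: 10.4
```

Request:
carry_out(
  series=[0,0,0,0,0,0.002,0.004,0,0,0,0,0,0.002,0.004,0,0,0,0,0,0,0.004,0,0,0,0,0,0,0.004,0,0,0,0,0,0,0.004,0,0,0,0,0,0,0.004,0,0,0,0,0,0,0.004,0,0,0,0,0,0,0.004,0,0,0,0,0,0,0.004,0,0,0,0,0,0,0.004],
)

```text
clock: 46.22
position: [0.5408, 0.2931, 0.0782]
eef_rot: [0.058, 0.998, -0.001, -0.003]
wrist_force: [-8.1, -4.3, 19.6]
opening: 0.004
finger_force: 9.5
```

Run:
```python
from h import *
from plant import ctrl,cams
p,r=cur(ctrl)
M=R.from_euler('z',-6.7,degrees=True).as_matrix();H=np.array([.6368,.2815,.08])
print((M.T@(p-H)*1000).round(1))
```

```text
t 46.22 p [540.8 293.1  78.2] al 173.3 z [-0.006 -0.002 -1.   ] op 4.0 ff 9.5 F [-8.1 -4.3 19.6] q [ 0.43  0.47  1.75  0.    0.93 -1.03]
[-96.7   0.3  -1.8]
```

Request:
carry_out(
  series=[0,0,0,0,0,-0.04,0.004,0,0,0,0,0,-0.04,0.004,0,0,0,0,0,-0.04,0.004,0,0,0,0,0,-0.04,0.004,0,0,0,0,0,-0.04,0.004,0,0,0,0,0,0,0.004,0,0,0,0,0,0,0.004,0,0,0,0,0,0,0.004,0,0,0,0,0,0,0.004,0,0,0,0,0,0,0.004],
)

```text
clock: 47.05
position: [0.5409, 0.2931, 0.2724]
eef_rot: [0.059, 0.998, -0.001, -0.004]
wrist_force: [-0.9, -0.2, -0.6]
opening: 0.004
finger_force: 0.0
```

Run:
```python
from h import *
from plant import ctrl,cams
p,r=cur(ctrl)
M=R.from_euler('z',-6.7,degrees=True).as_matrix();H=np.array([.6368,.2815,.08])
im,d=cams.read_camera('wrist');L=(cloud(d,cams.camera_params('wrist'))-H)@M*1000
cv2.imwrite('pics/w7.png',im[:,:,::-1])
for x0 in (-170,-160,-148,-130,-60,-30,5):
    m=(d>0)&(L[...,0]>x0)&(L[...,0]<x0+8)&(abs(L[...,1])>48)&(abs(L[...,1])<100)
    print(x0,m.sum(),np.median(L[m][:,2]).round(1) if m.sum() else '')
m=(d>0)&(abs(L[...,1])<40)&(L[...,0]>-140)&(L[...,0]<-40);print('pan z max',np.percentile(L[m][:,2],[50,95,99.5]).round(1))
S=R.from_euler('z',3.3,degrees=True).as_matrix();G=np.array([.6475,-.2726,.066])
g=lambda x,y,z:G+S@np.array([x,y,z])/1000
p,r=plan(p,r,g(75,0,240),down(183.3),name='over')
p,r=plan(p,r,g(75,0,105),down(183.3),name='low')
T=np.linspace(1.75,0.0,21);X=np.array([[-115*np.cos(t)+5*np.sin(t)+11,115*np.sin(t)+5*np.cos(t)] for t in T]);print(X[0],X[-1])
dd=np.diff(X,axis=0);print([(round(float(-a)/1000,4),round(float(-b)/1000,4)) for a,b in dd])
hatch(cams,(.6475,-.2726,.066),3.3,.1,False,'scene')
```

```text
t 47.05 p [540.9 293.1 272.4] al 173.3 z [-0.007 -0.002 -1.   ] op 4.0 ff 0.0 F [-0.9 -0.2 -0.6] q [ 0.43  0.26  1.61  0.    1.28 -1.03]
-170 1461 0.1
-160 1379 0.1
-148 1353 0.1
-130 1245 0.1
-60 1071 0.0
-30 991 -0.0
5 947 -0.1
pan z max [250.7 278.8 282.9]
over 15 x [-0.0001, -0.0005, -0.0117, -0.0134, -0.037, -0.0022]
low 4 x [0.0, 0.0, 0.0, 0.0, 0.0, 0.0337]
[ 36.41822613 112.26715361] [-104.    5.]
[(0.0099, -0.0018), (0.01, -0.0009), (0.0101, -0.0), (0.01, 0.0008), (0.0099, 0.0017), (0.0097, 0.0026), (0.0095, 0.0034), (0.0091, 0.0042), (0.0087, 0.005), (0.0083, 0.0058), (0.0077, 0.0065), (0.0071, 0.0071), (0.0065, 0.0077), (0.0058, 0.0082), (0.005, 0.0087), (0.0043, 0.0091), (0.0034, 0.0095), (0.0026, 0.0097), (0.0018, 0.0099), (0.0009, 0.01)]
n 3009 angle pct [1.7  1.72 1.74 1.78 1.89] maxr 0.147
```

View pics/w7.png

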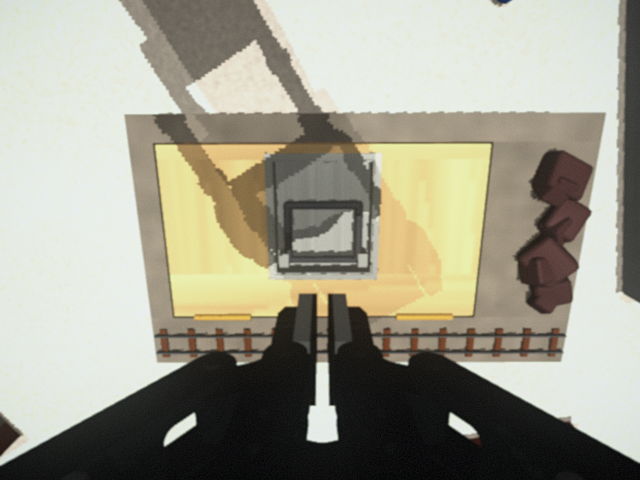

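Request:
carry_out(
  series=[0,0,-0.0117,-0.0134,-0.037,-0.0022,0.004,0,0,-0.0117,-0.0134,-0.037,-0.0022,0.004,0,0,-0.0117,-0.0134,-0.037,-0.0022,0.004,0,0,-0.0117,-0.0134,-0.037,-0.0022,0.004,0,0,-0.0117,-0.0134,-0.037,-0.0022,0.004,0,0,-0.0117,-0.0134,-0.037,-0.0022,0.004,0,0,-0.0117,-0.0134,-0.037,-0.0022,0.004,0,0,-0.0117,-0.0134,-0.037,-0.0022,0.004,0,0,-0.0117,-0.0134,-0.037,-0.0022,0.004,0,0,-0.0117,-0.0134,-0.037,-0.0022,0.004],
)

```text
clock: 47.98
position: [0.6518, -0.0858, 0.2958]
eef_rot: [-0.0, 1.0, 0.0, -0.002]
wrist_force: [0.8, -0.5, -0.0]
opening: 0.0037
finger_force: 0.0
```

Request:
carry_out(
  series=[0,0,-0.0117,-0.0134,-0.037,-0.0022,0.004,0,0,-0.0117,-0.0134,-0.037,-0.0022,0.004,0,0,-0.0117,-0.0134,-0.037,-0.0022,0.004,0,0,-0.0117,-0.0134,-0.037,-0.0022,0.004,0,0,-0.0117,-0.0134,-0.037,-0.0022,0.004,0,0,0,0,0,0,0.004,0,0,0,0,0,0,0.004,0,0,0,0,0,0,0.004,0,0,0,0,0,0,0.004,0,0,0,0,0,0,0.004],
)

```text
clock: 48.82
position: [0.7231, -0.2656, 0.3077]
eef_rot: [-0.03, 1.0, 0.0, -0.002]
wrist_force: [0.2, -0.7, 0.3]
opening: 0.0037
finger_force: 0.0
```

Run:
```python
from h import *
from plant import ctrl,cams
p,r=cur(ctrl)
S=R.from_euler('z',3.3,degrees=True).as_matrix();G=np.array([.6475,-.2726,.066])
g=lambda x,y,z:G+S@np.array([x,y,z])/1000
p,r=plan(p,r,g(75,0,105),down(183.3),name='low')
```

```text
t 48.82 p [ 723.1 -265.6  307.7] al -176.6 z [-0.003  0.001 -1.   ] op 3.7 ff 0.0 F [ 0.2 -0.7  0.3] q [-0.41  0.55  1.14 -0.    1.45 -2.04]
low 4 x [0.0002, -0.0008, 0.0006, 0.0001, -0.0007, 0.0342]
```

Request:
carry_out(
  series=[0,0,0,0,0,0.0325,0.004,0,0,0,0,0,0.0325,0.004,0,0,0,0,0,0.0325,0.004,0,0,0,0,0,0.0325,0.004,0,0,0,0,0,0,0.004,0,0,0,0,0,0,0.004,0,0,0,0.01,0,0,0.004,0,0,0,0.01,0,0,0.004,0,0,0,0.01,0,0,0.004,0,0,0,0.009,0,0,0.004],
)

```text
clock: 49.65
position: [0.6857, -0.27, 0.1825]
eef_rot: [-0.03, 1.0, -0.001, 0.002]
wrist_force: [0.4, 0.5, 0.4]
opening: 0.0044
finger_force: 0.0
```

Request:
carry_out(
  series=[0,0,0,0.0099,0,-0.0018,0.004,0,0,0,0.01,0,-0.0009,0.004,0,0,0,0.01,0,0,0.004,0,0,0,0.01,0,0.0008,0.004,0,0,0,0.0099,0,0.0017,0.004,0,0,0,0.0097,0,0.0026,0.004,0,0,0,0.0095,0,0.0034,0.004,0,0,0,0.0091,0,0.0042,0.004,0,0,0,0.0087,0,0.005,0.004,0,0,0,0.0083,0,0.0058,0.004],
)

```text
clock: 50.48
position: [0.5884, -0.2754, 0.1575]
eef_rot: [-0.029, 1.0, -0.0, -0.001]
wrist_force: [-0.1, -0.6, 0.7]
opening: 0.004
finger_force: 0.3
```

Request:
carry_out(
  series=[0,0,0,0,0,0,0.004,0,0,0,0,0,0,0.004,0,0,0,0,0,0,0.004,0,0,0,0,0,0,0.004,0,0,0,0,0,0,0.004,0,0,0,0,0,0,0.004,0,0,0,0,0,0,0.004,0,0,0,0,0,0,0.004,0,0,0,0,0,0,0.004,0,0,0,0,0,0,0.004],
)

```text
clock: 51.32
position: [0.5889, -0.2751, 0.1572]
eef_rot: [-0.029, 1.0, 0.0, -0.001]
wrist_force: [0.2, -0.5, 0.3]
opening: 0.004
finger_force: 0.0
```

Run:
```python
from h import *
from plant import ctrl,cams
p,r=cur(ctrl)
S=R.from_euler('z',3.3,degrees=True).as_matrix();G=np.array([.6475,-.2726,.066])
print((S.T@(p-G)*1000).round(1))
hatch(cams,(.6475,-.2726,.066),3.3,.1,False,'scene')
```

```text
t 51.32 p [ 588.9 -275.1  157.2] al -176.7 z [-0.003  0.    -1.   ] op 4.0 ff 0.0 F [ 0.2 -0.5  0.3] q [-0.5   0.43  1.63 -0.    1.09 -2.13]
[-58.6   0.9  91.2]
n 5080 angle pct [0.87 0.9  0.94 1.02 1.21] maxr 0.154
```

Request:
carry_out(
  series=[0,0,0,0.0077,0,0.0065,0.004,0,0,0,0.0071,0,0.0071,0.004,0,0,0,0.0065,0,0.0077,0.004,0,0,0,0.0058,0,0.0082,0.004,0,0,0,0.005,0,0.0087,0.004,0,0,0,0.0043,0,0.0091,0.004,0,0,0,0.0034,0,0.0095,0.004,0,0,0,0.0026,0,0.0097,0.004,0,0,0,0.0018,0,0.0099,0.004,0,0,0,0.0009,0,0.01,0.004],
)

```text
clock: 52.2
position: [0.5434, -0.2777, 0.0701]
eef_rot: [-0.029, 1.0, 0.0, -0.002]
wrist_force: [-6.6, 4.4, 60.8]
opening: 0.0042
finger_force: 36.0
```

Request:
carry_out(
  series=[0,0,0,0,0,0.001,0.004,0,0,0,0,0,0.001,0.004,0,0,0,0,0,0.001,0.004,0,0,0,0,0,0,0.004,0,0,0,0,0,0,0.004,0,0,0,0,0,0,0.004,0,0,0,0,0,0,0.004,0,0,0,0,0,0,0.004,0,0,0,0,0,0,0.004,0,0,0,0,0,0,0.004],
)

```text
clock: 53.03
position: [0.5438, -0.2779, 0.071]
eef_rot: [-0.029, 1.0, 0.0, -0.002]
wrist_force: [-5.7, 3.5, 18.9]
opening: 0.004
finger_force: 9.2
```

Run:
```python
from h import *
from plant import ctrl,cams
p,r=cur(ctrl)
S=R.from_euler('z',3.3,degrees=True).as_matrix();G=np.array([.6475,-.2726,.066])
print((S.T@(p-G)*1000).round(1))
```

```text
t 53.03 p [ 543.8 -277.9   71. ] al -176.6 z [-0.004  0.    -1.   ] op 4.0 ff 9.2 F [-5.7  3.5 18.9] q [-0.54  0.47  1.77 -0.    0.91 -2.17]
[-103.9    0.7    5. ]
```

Request:
carry_out(
  series=[0,0,0,0,0,-0.03,0.004,0,0,0,0,0,-0.04,0.004,0,0,0,0,0,-0.04,0.004,0,0,0,0,0,-0.04,0.004,0,0,0,0,0,-0.04,0.004,0,0,0,0.02,0.035,0,0.004,0,0,0,0.02,0.035,0,0.004,0,0,0,0.02,0.035,0,0.004,0,0,0,0.02,0.035,0,0.004,0,0,0,0.02,0.035,0,0.004],
)

```text
clock: 53.87
position: [0.4331, -0.1076, 0.2576]
eef_rot: [-0.029, 1.0, 0.0, -0.001]
wrist_force: [0.5, 0.8, 1.3]
opening: 0.0039
finger_force: 0.0
```

Request:
carry_out(
  series=[0,0,0,0.02,0.03,0,0.004,0,0,0,0,0,0,0.004,0,0,0,0,0,0,0.004,0,0,0,0,0,0,0.004,0,0,0,0,0,0,0.004,0,0,0,0,0,0,0.004,0,0,0,0,0,0,0.004,0,0,0,0,0,0,0.004,0,0,0,0,0,0,0.004,0,0,0,0,0,0,0.004],
)

```text
clock: 54.7
position: [0.4125, -0.0804, 0.2581]
eef_rot: [-0.029, 1.0, 0.0, -0.002]
wrist_force: [0.3, 0.6, -0.1]
opening: 0.0039
finger_force: 0.0
```

Run:
```python
from h import *
from plant import ctrl,cams
p,r=cur(ctrl)
im,d=cams.read_camera('top');q=cams.camera_params('top');P=cloud(d,q)
for n,h,yaw,s in [('hatch',(.6368,.2815,.08),-6.7,1),('roof',(.6475,-.2726,.071),3.3,1)]:
    L=(P-np.array(h))@R.from_euler('z',yaw,degrees=True).as_matrix()*1000
    for x0 in (-140,-120,-20):
        m=(d>0)&(L[...,0]>x0-8)&(L[...,0]<x0+8)&(abs(L[...,1])<90)&(abs(L[...,1])>50);print(n,x0,m.sum(),np.median(L[m][:,2]).round(1))
    m=(d>0)&(L[...,0]>-104)&(L[...,0]<-96)&(abs(L[...,1])<25);print('mid',np.median(L[m][:,2]).round(1))
cv2.imwrite('pics/end.png',im[:,:,::-1])
```

```text
t 54.7 p [412.5 -80.4 258.1] al -176.7 z [-0.003  0.    -1.   ] op 3.9 ff 0.0 F [ 0.3  0.6 -0.1] q [-0.3  -0.13  2.05 -0.    1.22 -1.92]
hatch -140 350 -0.8
hatch -120 351 -0.7
hatch -20 335 -0.7
mid -2.4
roof -140 428 -1.9
roof -120 335 -0.4
roof -20 332 -0.6
mid -0.1
```

View pics/end.png

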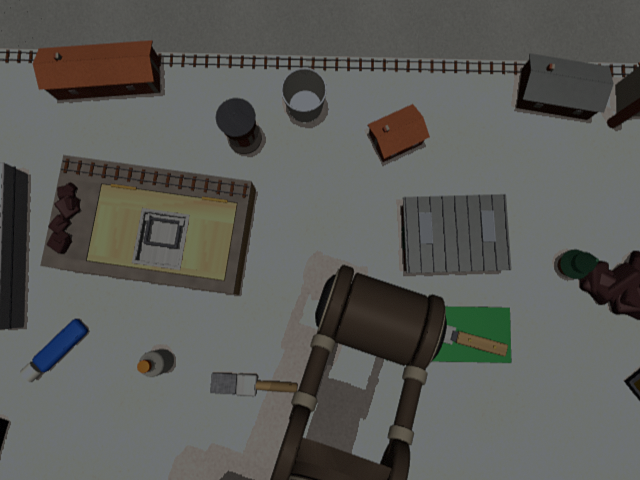

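The picture shows the hatch shut flush with its ring folded (162, 235), the roof shut (455, 234) and the knife on its mat (475, 342). The cottage, water tower and glue bottle have not moved.

```bash
python3 -c "
from plant import ctrl
print(ctrl.sign_off())"
```

```text
the job is handed in; nothing more can be done
None
```

The job is handed in at about 55 s: shunter, tank wagon and open wagon (the only two wagons on the bench) stood upright in the bay before I shut the hatch, ring and roof are down, the knife is on its mat and the bystanders are unmoved; the sign-off gave no verdict.

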